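# Unload a battery charger and stack the packs

## Task

Switch the charger supply off at its lever, then take every battery pack out of the charging docks: press the release tab under its front end so that it pops up, and only then lift it out, never forcing it. Stack all the packs in one square, flush pile lined up in the middle of the flat metal tray, and lay the metal cover plate squarely on top. Leave the supply switched off and everything else on the bench where it is.

Things in the scene. Friction and masses are not known exactly. Their poses are not given: they have to be found in the camera images.
- pack1: slim black battery pack, flat block 80 mm long (x), 46 mm wide (y), 22 mm high; a tongue 26 mm wide, 6 mm thick (4 to 10 mm above the underside) sticks out 9 mm at each end; 0.12-0.21 kg; origin: centre of the block's underside. At the start seated in dockA, bay at the dock's y = +50 mm, its underside 32 mm above the bench (44 mm once popped up); may be absent (None)
- pack2: slim black battery pack, flat block 80 mm long (x), 46 mm wide (y), 22 mm high; a tongue 26 mm wide, 6 mm thick (4 to 10 mm above the underside) sticks out 9 mm at each end; 0.12-0.21 kg; origin: centre of the block's underside. At the start seated in dockA, bay at the dock's y = -50 mm, its underside 32 mm above the bench (44 mm once popped up); may be absent (None)
- pack3: slim black battery pack, flat block 80 mm long (x), 46 mm wide (y), 22 mm high; a tongue 26 mm wide, 6 mm thick (4 to 10 mm above the underside) sticks out 9 mm at each end; 0.12-0.21 kg; origin: centre of the block's underside. At the start seated in dockB, bay at the dock's y = +50 mm, its underside 32 mm above the bench (44 mm once popped up); may be absent (None)
- pack4: slim black battery pack, flat block 80 mm long (x), 46 mm wide (y), 22 mm high; a tongue 26 mm wide, 6 mm thick (4 to 10 mm above the underside) sticks out 9 mm at each end; 0.12-0.21 kg; origin: centre of the block's underside. At the start seated in dockB, bay at the dock's y = -50 mm, its underside 32 mm above the bench (44 mm once popped up); may be absent (None)
- dockA: white two-bay charging dock, fixed. x: from its front (tabs) to its back; origin on the bench midway between the bays, whose centres are at y = +50 mm (pack1) and -50 mm (pack2). Base 172 mm wide, x -36 to 58 mm, 22 mm high. Hooks at both ends hold each pack down until its tab is pressed. Corner guides 50 mm high, 1.5 mm play; a pack's sides are free over the middle 56 mm
- dockB: white two-bay charging dock, fixed. x: from its front (tabs) to its back; origin on the bench midway between the bays, whose centres are at y = +50 mm (pack3) and -50 mm (pack4). Base 172 mm wide, x -36 to 58 mm, 22 mm high. Hooks at both ends hold each pack down until its tab is pressed. Corner guides 50 mm high, 1.5 mm play; a pack's sides are free over the middle 56 mm
- tab1 (a point): release tab of pack1: black, 30 mm wide, comes out from under the pack's front, top 25 mm above the bench. This point: on its top, 40 mm in front of its hinge. Pressed down 8-10 mm here (3.5 to 5 N; stop at 12 mm) it draws two hooks off the pack's end tongues and a sprung plate lifts the pack 12 mm. Let go, the tab springs back and the pack stays up, level
- tab2 (a point): release tab of pack2: black, 30 mm wide, comes out from under the pack's front, top 25 mm above the bench. This point: on its top, 40 mm in front of its hinge. Pressed down 8-10 mm here (3.5 to 5 N; stop at 12 mm) it draws two hooks off the pack's end tongues and a sprung plate lifts the pack 12 mm. Let go, the tab springs back and the pack stays up, level
- tab3 (a point): release tab of pack3: black, 30 mm wide, comes out from under the pack's front, top 25 mm above the bench. This point: on its top, 40 mm in front of its hinge. Pressed down 8-10 mm here (3.5 to 5 N; stop at 12 mm) it draws two hooks off the pack's end tongues and a sprung plate lifts the pack 12 mm. Let go, the tab springs back and the pack stays up, level
- tab4 (a point): release tab of pack4: black, 30 mm wide, comes out from under the pack's front, top 25 mm above the bench. This point: on its top, 40 mm in front of its hinge. Pressed down 8-10 mm here (3.5 to 5 N; stop at 12 mm) it draws two hooks off the pack's end tongues and a sprung plate lifts the pack 12 mm. Let go, the tab springs back and the pack stays up, level
- tray: flat aluminium tray, fixed, 156 mm (x) by 136 mm (y), floor 4 mm above the bench, rim 3 mm thick to 8 mm; origin on the bench under its middle. The pile is to stand in its middle, the packs' length along the tray's x (either way round)
- supply: grey power supply box, fixed, 80 mm (x) by 64 mm (y) by 35 mm high, with the switch lever on top; x is the direction in which the lever is pushed to switch off; origin: centre of its underside
- switch (a joint): supply switch lever, rad: 0 = on (leaning 0.5 rad to the supply's -x), 1.0 = off (leaning 0.5 rad to +x). Pivot on the supply's axis 36 mm above the bench; moves with about 1.5 N at its ball and stays where it is left
- switch_tip (a point): centre of the 24 mm ball at the end of the switch lever, 50 mm from the pivot
- cover: loose aluminium cover plate 88 mm (x) by 52 mm (y), 6 mm thick, with a straight grip bar on top: 50 mm long (x), 12 mm thick (y), from 6 to 30 mm above the underside; 0.12 kg; origin: centre of the underside
- spool: bystander: small metal spool, 26 mm across, 28 mm high, standing; origin at its underside
- vial: bystander: small amber bottle, 26 mm across, 50 mm high; origin at its underside
- jar: bystander: white jar with a metal cap, 52 mm across, 70 mm high; origin at its underside
- flux: bystander: clear bottle, 44 mm across, 85 mm high; origin at its underside
- driver: bystander: screwdriver lying on the bench
- spanner: bystander: 130 mm wrench lying on the bench
Not all that is in view belongs to the job. Leave any blue or yellow look-alike of the pack1 alone.

How it is judged (in metres and radians):
On the way:
1. supply switched off while every pack is still seated in its bay (value of joint switch above 0.8 rad and distance of each of pack1, pack2, pack3, pack4 from where it was at the start of the episode below 0.006 m), for 0.2 s.
At the end, for the whole second after the job is handed in: Switch off (over 0.8 rad). All packs flat, at rest, in one pile: each within 15 mm and 0.14 rad of the tray's middle and length, within 7 mm and 0.10 rad of each other. Cover flat on top, within 9 mm and 0.12 rad of each pack (value of joint switch above 0.8 rad and horizontal distance between each of pack1, pack2, pack3, pack4 and tray below 0.015 m and angle between the x axis of each of pack1, pack2, pack3, pack4 and the x axis of tray, either way round below 0.14 rad and angle between each of pack1, pack2, pack3, pack4, cover's own z axis and vertical below 0.06 rad and linear speed of each of pack1, pack2, pack3, pack4, cover below 0.01 m/s and height (world z) of each of pack1, pack2, pack3, pack4 below 0.075 m and horizontal distance between each of pack1, pack2, pack3, pack4 and cover below 0.009 m and angle between the x axis of each of pack1, pack2, pack3, pack4 and the x axis of cover, either way round below 0.12 rad and z of cover in the frame of pack1 above 0.019 m and z of cover in the frame of pack2 above 0.019 m and z of cover in the frame of pack3 above 0.019 m and z of cover in the frame of pack4 above 0.019 m and horizontal distance between each of pack2, pack3, pack4 and pack1 below 0.007 m and angle between the x axis of each of pack2, pack3, pack4 and the x axis of pack1, either way round below 0.1 rad and horizontal distance between each of pack3, pack4 and pack2 below 0.007 m and angle between the x axis of each of pack3, pack4 and the x axis of pack2, either way round below 0.1 rad and horizontal distance between pack4 and pack3 below 0.007 m and angle between the x axis of pack4 and the x axis of pack3, either way round below 0.1 rad); the robot touches nothing.
It fails at once if a pack is pulled, pushed or levered with more than 30 N against the dock while still seated ((contact force between pack1 and dockA above 30 N and distance of pack1 from where it was at the start of the episode below 0.008 m) or (contact force between pack2 and dockA above 30 N and distance of pack2 from where it was at the start of the episode below 0.008 m) or (contact force between pack3 and dockB above 30 N and distance of pack3 from where it was at the start of the episode below 0.008 m) or (contact force between pack4 and dockB above 30 N and distance of pack4 from where it was at the start of the episode below 0.008 m)).
It fails at once if another thing on the bench is moved more than 4 cm (distance of any of spool, vial, jar, flux, driver, spanner from where it was at the start of the episode above 0.04 m).
Of pack1, pack2, pack3, pack4 only 2 to 4 are there at a start; the rules pass over those that are not, and their reading is None.
At some moment in a run one of cover may be knocked a few centimetres aside while the robot is not near it.
Once in a run the grip may slacken for a moment while it holds something.
It also fails if it takes over 210 s, if anything falls off the work surface, if the arm or the gripper's body presses on something with over 40 N, if the wrist force passes 120 N, or if a joint passes its speed limit or range.

## Robot

A 6-joint arm with a two-finger parallel gripper is mounted at the origin on the work surface. World frame = base frame: x ahead of the robot, y to its left, z up, the work surface at z = 0. Lengths are in m, angles in degrees, forces in N, time in s.
With the tool pointing down it reaches from about 0.3 to 0.75 m from the base axis. Payload 8.5 kg.
Tool frame: the origin (TCP) lies on the mounting face of the last link; the fingertips stand 173 mm ahead of it and the grasp point (between the pads) lies 155 mm ahead of it (env.tips_ahead is the distance from the TCP to the fingertips, in m); x points along the fingers, z is the direction in which the jaws open and shut, and the axes are right-handed (so a half turn about x gives the same grasp; the last joint's range is limited). The gripper opens to 85 mm and grips with 20 to 120 N. Pads are 22 mm wide; open, the fingers measure 114 mm over their backs; the gripper's body (76 mm by 85 mm) begins 54 mm behind the grasp point. The pads swing forward as they close: fully open they stand 13 mm farther back than shut.
Start: joints at [55.101, 21.807, 74.336, -0, 83.858, -12.336], TCP at [0.211, 0.508, 0.405] pointing down, gripper open.
Joint ranges: [-178.18, 178.18], [-50.72, 133.34], [12.68, 142.11], [-81.47, 261.47], [9.98, 163.14], [-165.26, 165.26]. Speed limits (degrees/s): [136.94, 136.94, 180, 180, 180, 180].

## Interface

Orientations are given as a 3x3 rotation matrix whose columns are the frame's x, y, z axes.
In Python, from rig import env, optics gives the robot as it stands.
- The arm moves only by the shell command python3 -m inch 'ROWS' [FORCE]. ROWS is JSON, a list of rows, each a list of 3 entries, a list of its own where there are three numbers: the closure, from -1 (fully open) to 1 (shut), then the shift along the tool's x, y, z in units of 30 mm (1.0 is 30 mm), then the turn about the tool's x in units of 5 degrees (1.0 is 5 degrees). In form: [[hand, [x, y, z], yaw], ...]. A call has exactly 8 rows; each row shifts and turns the commanded pose from where the row before left it, along the tool's axes as they then stand; what a row does not reach is not made up. A row lasts 1/12 s, in which the tool goes at most 41.7 mm and 7.16 degrees, less where a joint would pass 70% of its speed; a pose out of reach is approached as far as the arm can. A call is refused whole if a number of a shift passes 1 or a number of a turn 1, either way. A call with a gripper value outside its range is refused whole. The fingers move at their own pace and stop on an object; FORCE is the grip in N (left out, the last holds). Time passes only in rows, so rows that do not move let the fingers close, or fill a call up. It gives the time, the measured TCP pose, the force and the opening at its end, in the units of the state.
- env.observe(): the state, without advancing time (a new reading comes with each control period).
- optics.get_image(name): name is "scene" or "top" or "wrist"; returns the picture (384x512x3 uint8, red, green, blue); there is no depth.
- optics.camera_params(name): a dict with "fx", "fy", "cx", "cy" (pixels), "k1" (the pictures are not rectified: a ray, as slopes to the right and down, at radius r is drawn at 1 + k1 r^2 times it, then the intrinsics apply), "xyz" and "rotation" of the camera in the world. Camera axes: x right, y down, z forward; pixel columns grow to the right and rows downward; lengths in m; the calibration is good to about 2 mm. A picture is of the moment at which its call begins: read the wrist's pose just before it. camera_params takes no time and is no camera call; for the wrist camera it gives the pose at the moment of the call.
- env.close_job(): hands the job in, once; it reports no verdict.
The state is a dict: "time_s": time; "q": joint angles; "qvel": joint speeds; "joint_efforts": joint torques, N m; "position": TCP position; "tool_rot": TCP orientation; "ft_force": force on the tool from outside, world axes, zero at the start; "wrist_torque": the same for the moment, N m; "grip_width": finger opening in m.
Only numpy, scipy, OpenCV 4.12 (cv2) and the standard library are available. Lean on these libraries where they do the work, as an engineer would, in place of code of your own. Each camera call takes 0.05 s, during which the arm holds its last target.

## Working session

There is one attempt and no reset: what is moved stays moved. The work goes in short steps, Python scripts to look and compute and a shell command to move; the robot and the scene stay as the last step left them, time stands still between calls to the robot, and variables do not carry over. Pictures are saved under pics/ and viewed, and the job is handed in when it is done.

```bash
ls; mkdir -p pics; python3 - <<'E'
from rig import env, optics
import cv2
for n in ["scene","top","wrist"]:
    p=optics.camera_params(n); print(n,p)
    cv2.imwrite(f"pics/{n}0.png",optics.get_image(n)[:,:,::-1])
s=env.observe(); print(s, env.tips_ahead)
E
```

```text
pics
scene {'fx': 458.32841178758497, 'fy': 458.32841178758497, 'cx': 255.5059811854372, 'cy': 193.85484814064873, 'k1': 0.01988268506119417, 'xyz': array([ 1.38246414, -0.94370698,  1.0614992 ]), 'rotation': array([[ 0.76187591,  0.41224218, -0.49960133],
       [ 0.64760886, -0.4703285 ,  0.59949468],
       [ 0.01216025, -0.7802868 , -0.62530363]])}
top {'fx': 430.3808361143956, 'fy': 430.3808361143956, 'cx': 260.8297387321022, 'cy': 192.51824703812025, 'k1': -0.12960418863618084, 'xyz': array([0.36006126, 0.00275898, 1.32640683]), 'rotation': array([[-0.02464587, -0.98308527,  0.18148259],
       [-0.99968173,  0.02325763, -0.00977387],
       [ 0.00538769, -0.18166571, -0.98334559]])}
wrist {'fx': 346.02644363561063, 'fy': 346.02644363561063, 'cx': 253.31766411958418, 'cy': 192.30144789300107, 'k1': -0.09523608577878538, 'xyz': array([0.14545829, 0.53510599, 0.37439361]), 'rotation': array([[ 3.83318788e-01,  8.85881194e-01,  2.61306748e-01],
       [ 9.23616001e-01, -3.67524743e-01, -1.08899245e-01],
       [-4.35097646e-04,  2.83090221e-01, -9.59093185e-01]])}
{'time_s': 0.15, 'q': array([ 5.51042794e+01,  2.18336899e+01,  7.43692908e+01, -4.36925681e-04,
        8.38584950e+01, -1.23361691e+01]), 'qvel': array([-0.01581115, -0.07152831, -0.14789008, -0.0141485 , -0.00044748,
       -0.043424  ]), 'joint_efforts': array([ 1.20120836e-03, -4.48621452e+01, -2.31343067e+01, -1.88374706e-04,
        3.78330034e-03,  3.27205134e-05]), 'position': array([0.21099817, 0.50789501, 0.40427113]), 'tool_rot': array([[-6.07601066e-04, -9.23481531e-01,  3.83642402e-01],
       [-8.84367677e-04,  3.83642820e-01,  9.23481134e-01],
       [-9.99999424e-01,  2.21827181e-04, -1.04979900e-03]]), 'ft_force': array([-0.01218341,  0.01350334,  0.25300416]), 'wrist_torque': array([ 0.00774553,  0.05417449, -0.00414531]), 'grip_width': 0.08541260637234821} 0.1734
```

View pics/top0.png

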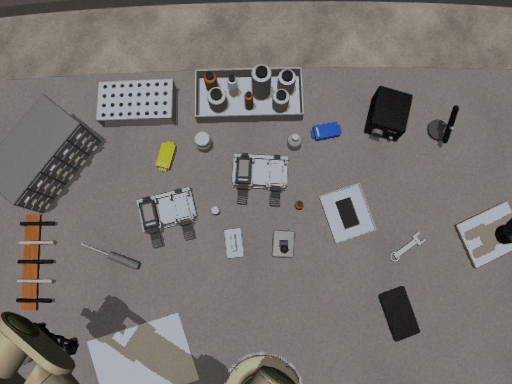

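View pics/scene0.png

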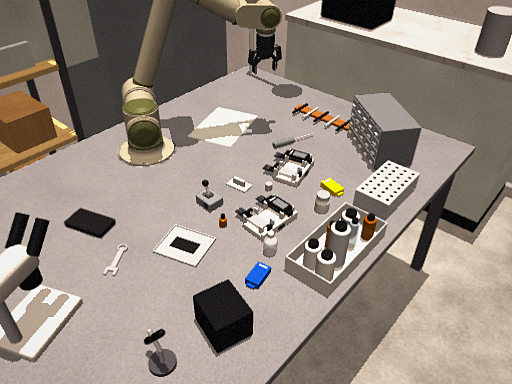

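View pics/wrist0.png

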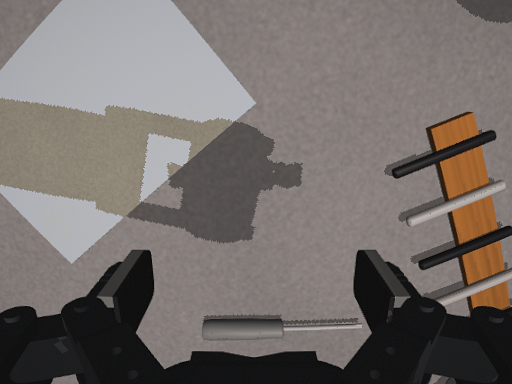

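```bash
cat > h.py <<'E'
from rig import env, optics
import cv2, numpy as np
from scipy.spatial.transform import Rotation as R
def ray(p,uv):
    uv=np.atleast_2d(np.array(uv,float))
    d=np.c_[(uv[:,0]-p['cx'])/p['fx'],(uv[:,1]-p['cy'])/p['fy']]
    u=d.copy()
    for _ in range(30): u=d/(1+p['k1']*(u**2).sum(1,keepdims=True))
    v=np.c_[u,np.ones(len(u))]@p['rotation'].T
    return v
def onz(p,uv,z):
    v=ray(p,uv); t=(z-p['xyz'][2])/v[:,2]
    return p['xyz']+v*t[:,None]
def proj(p,X):
    c=(np.atleast_2d(X)-p['xyz'])@p['rotation']; s=c[:,:2]/c[:,2:]
    s=s*(1+p['k1']*(s**2).sum(1,keepdims=True))
    return s*[p['fx'],p['fy']]+[p['cx'],p['cy']]
def snap(n,f=None):
    p=optics.camera_params(n); im=optics.get_image(n)[:,:,::-1].copy()
    if f: cv2.imwrite(f,im)
    return p,im
def crop(im,x0,y0,x1,y1,k,f):
    cv2.imwrite(f,cv2.resize(im[y0:y1,x0:x1],None,fx=k,fy=k,interpolation=cv2.INTER_CUBIC))
E
python3 - <<'E'
from h import *
im=cv2.imread('pics/top0.png'); crop(im,120,110,320,260,4,'pics/top0c.png')
im=cv2.imread('pics/scene0.png'); crop(im,190,140,350,260,5,'pics/scene0c.png')
E
```

```text
(no output)
```

View pics/top0c.png

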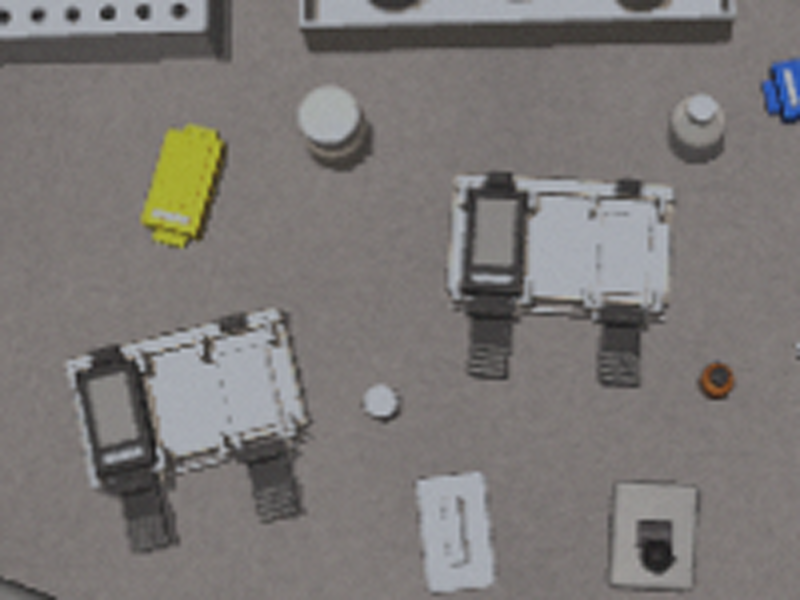

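View pics/scene0c.png

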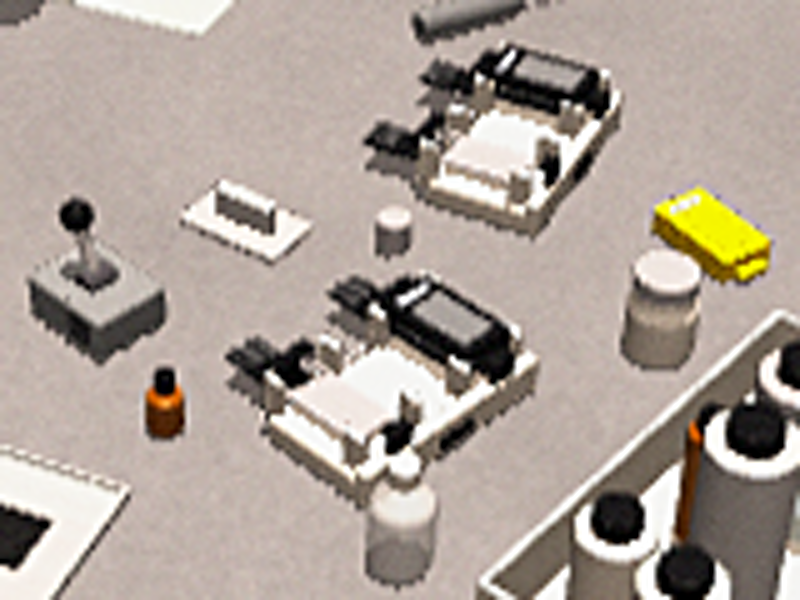

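```bash
python3 - <<'E'
from h import *
im=cv2.imread('pics/top0.png'); crop(im,310,170,440,270,6,'pics/a.png')
im=cv2.imread('pics/scene0.png'); crop(im,140,200,240,280,7,'pics/b.png')
p=optics.camera_params('top')
print(onz(p,[[347,213],[324,195],[360,184],[375,231],[338,243]],0.006))
E
```

```text
[[ 0.53258078 -0.27696816  0.006     ]
 [ 0.59118552 -0.20771083  0.006     ]
 [ 0.623689   -0.32410535  0.006     ]
 [ 0.47387946 -0.36181816  0.006     ]
 [ 0.44033507 -0.24369999  0.006     ]]
```

View pics/a.png

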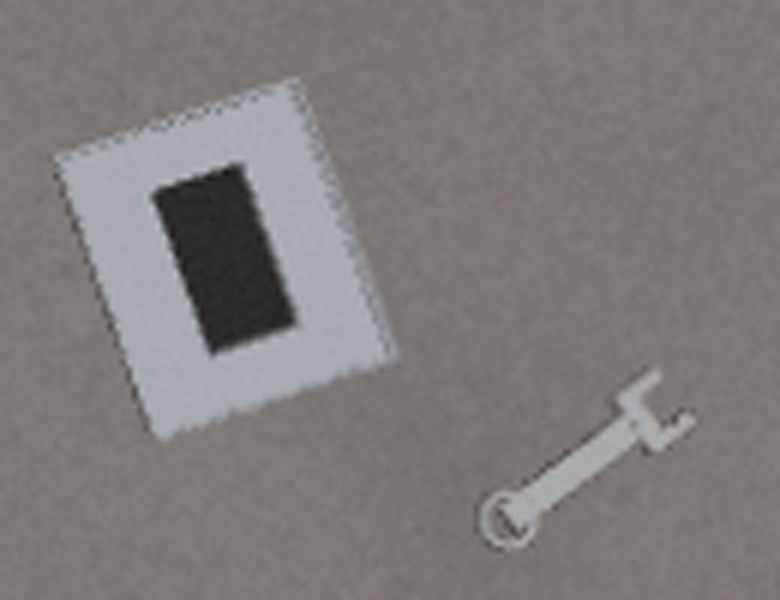

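View pics/b.png

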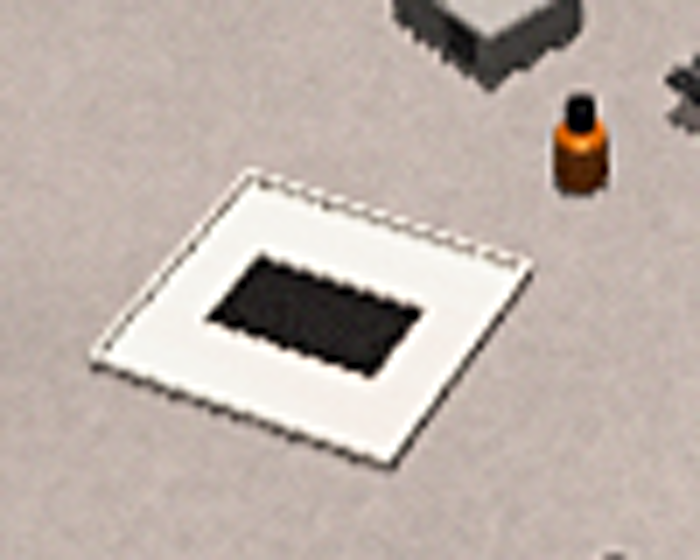

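```bash
python3 - <<'E'
from h import *
p=optics.camera_params('top'); im=cv2.imread('pics/top0.png'); 
hsv=cv2.cvtColor(im,cv2.COLOR_BGR2HSV)
w=((im.min(2)>140)).astype('uint8')
cs,_=cv2.findContours(w,cv2.RETR_EXTERNAL,cv2.CHAIN_APPROX_NONE)
for c in cs:
    if cv2.contourArea(c)<120: continue
    for z in (0.006,0.022):
        P=onz(p,c[:,0],z)[:,:2]
        r=cv2.minAreaRect((P*1000).astype('float32'))
        print(c[:,0].mean(0).round(),z,np.round(r[0]),np.round(r[1]),round(r[2],1))
# points
def pr(n,uv,z): print(n,onz(p,uv,z).round(3).tolist())
pr('ball',[[284,248]],0.080)
pr('supply box top',[[274,231],[294,231],[293,257],[272,257]],0.035)
pr('cover',[[225,230],[241,228],[243,257],[227,258]],0.006)
pr('vial',[[299,205]],0.045);pr('spool',[[215,210]],0.028);pr('jar',[[203,139]],0.07);pr('flux',[[295,137]],0.085)
pr('packA/B top',[[243.7,170],[149.5,214]],0.054)
pr('tabs',[[242,203],[275,203],[157,243],[189,236]],0.025)
E
```

```text
[244. 370.] 0.006 [74. 52.] [ 32. 113.] 38.8
[244. 370.] 0.022 [77. 52.] [ 32. 112.] 38.8
[124. 368.] 0.006 [ 59. 418.] [289. 118.] 61.9
[124. 368.] 0.022 [ 63. 413.] [285. 116.] 61.9
[125. 335.] 0.006 [186. 411.] [48. 76.] 55.5
[125. 335.] 0.022 [188. 406.] [47. 75.] 55.5
[172. 331.] 0.006 [170. 276.] [128.  95.] 17.0
[172. 331.] 0.022 [172. 272.] [126.  94.] 17.0
[406. 248.] 0.006 [ 419. -459.] [ 35. 125.] 34.2
[406. 248.] 0.022 [ 419. -454.] [ 35. 123.] 34.2
[283. 243.] 0.006 [445. -73.] [58. 74.] 88.0
[283. 243.] 0.022 [444. -72.] [57. 73.] 88.0
[233. 242.] 0.006 [450.  78.] [87. 51.] 5.8
[233. 242.] 0.022 [449.  77.] [86. 50.] 5.8
[484. 236.] 0.006 [ 452. -748.] [148. 199.] 21.1
[484. 236.] 0.022 [ 451. -739.] [146. 196.] 21.1
[172. 205.] 0.006 [565. 265.] [102. 127.] 12.9
[172. 205.] 0.022 [562. 262.] [100. 125.] 12.9
[349. 211.] 0.006 [ 535. -279.] [157. 136.] 17.0
[349. 211.] 0.022 [ 533. -275.] [155. 134.] 17.0
[267. 170.] 0.006 [674. -32.] [122. 100.] 85.2
[267. 170.] 0.022 [670. -32.] [120.  99.] 85.2
[202. 138.] 0.006 [788. 176.] [44. 42.] 0.1
[202. 138.] 0.022 [782. 173.] [43. 41.] 0.1
[134.  99.] 0.006 [929. 402.] [253. 137.] 89.9
[134.  99.] 0.022 [922. 397.] [250. 135.] 89.9
[251.  96.] 0.006 [939.  22.] [154. 331.] 0.4
[251.  96.] 0.022 [932.  22.] [152. 327.] 0.4
ball [[0.426, -0.072, 0.08]]
supply box top [[0.48, -0.047, 0.035], [0.478, -0.107, 0.035], [0.401, -0.101, 0.035], [0.402, -0.039, 0.035]]
cover [[0.489, 0.103, 0.006], [0.494, 0.053, 0.006], [0.405, 0.049, 0.006], [0.404, 0.098, 0.006]]
vial [[0.556, -0.124, 0.045]]
spool [[0.549, 0.131, 0.028]]
jar [[0.762, 0.163, 0.07]]
flux [[0.757, -0.117, 0.085]]
packA/B top [[0.666, 0.04, 0.054], [0.537, 0.326, 0.054]]
tabs [[0.569, 0.048, 0.025], [0.567, -0.053, 0.025], [0.452, 0.309, 0.025], [0.471, 0.211, 0.025]]
```

```bash
cat >> h.py <<'E'
def go(pos,phi,show=True):
    s=env.observe(); Rm=s['tool_rot']; f=np.degrees(np.arctan2(Rm[1,2],Rm[0,2]))
    d=np.array(pos)-s['position']
    dphi=(phi-f+180)%360-180
    # shifts if turn is done first / at the end
    a=np.radians(phi); Rn=np.c_[[0,0,-1],[-np.sin(a),np.cos(a),0],[np.cos(a),np.sin(a),0]]
    print('pos',s['position'].round(4),'phi',round(f,2),'t',s['time_s'],'F',s['ft_force'].round(1),'gw',round(s['grip_width'],4),'q6',round(s['q'][5],1))
    print('units, tool axes now:',(Rm.T@d/0.03).round(2),' after turn:',(Rn.T@d/0.03).round(2),'turn units:',round(-dphi/5,2))
E
python3 - <<'E'
from h import *
go((0.40,0.20,0.405),90)
E
```

```text
pos [0.211  0.5079 0.4043] phi 67.44 t 0.15 F [-0.   0.   0.3] gw 0.0854 q6 -12.3
units, tool axes now: [-0.02 -9.76 -7.06]  after turn: [ -0.02  -6.3  -10.26] turn units: -4.51
```

```bash
python3 -m inch '[[1,[0,0,0],-0.9],[1,[0,0,0],-0.9],[1,[0,0,0],-0.9],[1,[0,0,0],-0.9],[1,[0,0,0],-0.9],[1,[0,-0.5,-0.9],0],[1,[0,-0.5,-0.9],0],[1,[0,-0.5,-0.9],0]]' && python3 -m inch '[[1,[0,-0.6,-0.95],0],[1,[0,-0.6,-0.95],0],[1,[0,-0.6,-0.95],0],[1,[0,-0.6,-0.95],0],[1,[0,-0.6,-0.95],0],[1,[0,-0.6,-0.95],0],[1,[0,-0.6,-0.95],0],[1,[0,-0.6,-0.9],0]]'; python3 - <<'E'
from h import *
go((0.40,0.20,0.405),90)
p,im=snap('wrist','pics/w1.png'); np.save('w1.npy',p,allow_pickle=True)
go((0.375,-0.072,0.3),90)
E
```

```text
time_s: 0.82
position: [0.2561, 0.4259, 0.4043]
tool_rot: [[-0.0, -1.0, -0.0], [-0.001, -0.0, 1.0], [-1.0, 0.0, -0.001]]
ft_force: [1.1, 0.5, -0.0]
grip_width: -0.0001
time_s: 1.48
position: [0.4002, 0.1985, 0.4047]
tool_rot: [[-0.0, -1.0, 0.001], [-0.0, 0.001, 1.0], [-1.0, 0.0, -0.0]]
ft_force: [1.3, 0.1, -0.4]
grip_width: 0.0002
pos [0.4002 0.1985 0.4047] phi 89.93 t 1.4833 F [ 1.3  0.1 -0.4] gw 0.0002 q6 -78.8
units, tool axes now: [-0.01  0.01  0.05]  after turn: [-0.01  0.01  0.05] turn units: -0.01
pos [0.403  0.1955 0.4046] phi 89.75 t 1.5333 F [ 4.2 -1.2  0.2] gw 0.0002 q6 -79.0
units, tool axes now: [ 3.5   0.9  -8.91]  after turn: [ 3.49  0.93 -8.92] turn units: -0.05
```

View pics/w1.png

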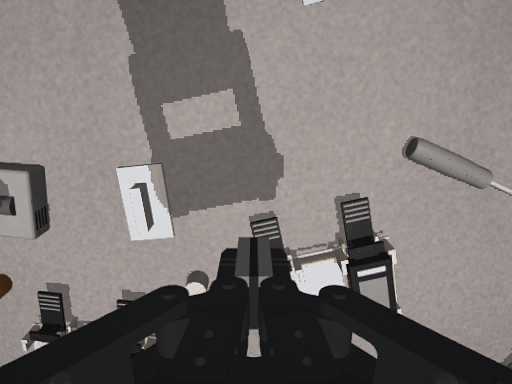

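```bash
python3 -m inch '[[1,[0,0.11,-1],0],[1,[0,0.11,-1],0],[1,[0,0.11,-1],0],[1,[0,0.12,-1],0],[1,[0,0.12,-1],0],[1,[0,0.12,-1],0],[1,[0,0.12,-1],0],[1,[0,0.12,-1],0]]' && python3 -m inch '[[1,[0.5,0,-0.9],0],[1,[0.5,0,0],0],[1,[0.5,0,0],0],[1,[0.5,0,0],0],[1,[0.5,0,0],0],[1,[0,0,0],0],[1,[0,0,0],0],[1,[0,0,0],0]]'; python3 - <<'E'
from h import *
s=env.observe()
p,im=snap('wrist','pics/w2.png')
go((0.372,-0.072,0.24),90)
np.save('w2.npy',p,allow_pickle=True)
E
```

```text
time_s: 2.2
position: [0.371, -0.041, 0.4047]
tool_rot: [[0.0, -1.0, 0.001], [-0.0, 0.001, 1.0], [-1.0, -0.0, -0.0]]
ft_force: [1.1, 0.1, -0.4]
grip_width: -0.0002
time_s: 2.87
position: [0.3717, -0.0668, 0.3304]
tool_rot: [[0.001, -1.0, 0.001], [-0.0, 0.001, 1.0], [-1.0, -0.001, -0.0]]
ft_force: [-0.7, 0.8, 0.5]
grip_width: 0.0001
pos [ 0.3717 -0.0668  0.3306] phi 89.95 t 2.9167 F [ 0.4 -0.2  0.7] gw -0.0001 q6 -118.3
units, tool axes now: [ 3.02 -0.01 -0.17]  after turn: [ 3.02 -0.01 -0.17] turn units: -0.01
```

View pics/w2.png

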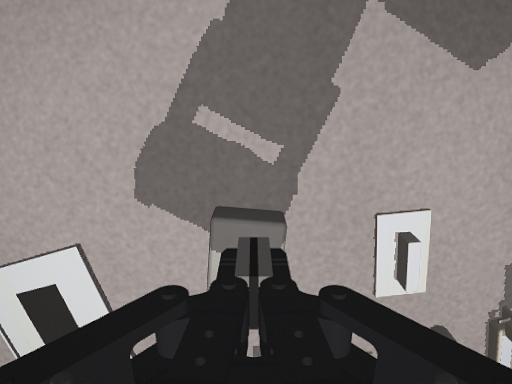

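```bash
python3 -m inch '[[1,[0.5,0,-0.1],0],[1,[0.5,0,-0.1],0],[1,[0.5,0,0],0],[1,[0.5,0,0],0],[1,[0.5,0,0],0],[1,[0.5,0,0],0],[1,[0,0,0],0],[1,[0,0,0],0]]'; python3 - <<'E'
from h import *
p,im=snap('scene'); crop(im,150,150,270,240,6,'pics/s2.png')
w,im=snap('wrist','pics/w3.png')
E
```

```text
time_s: 3.58
position: [0.3718, -0.0729, 0.2401]
tool_rot: [[-0.0, -1.0, 0.001], [0.0, 0.001, 1.0], [-1.0, 0.0, 0.0]]
ft_force: [0.2, -1.1, 0.1]
grip_width: 0.0002
```

View pics/s2.png

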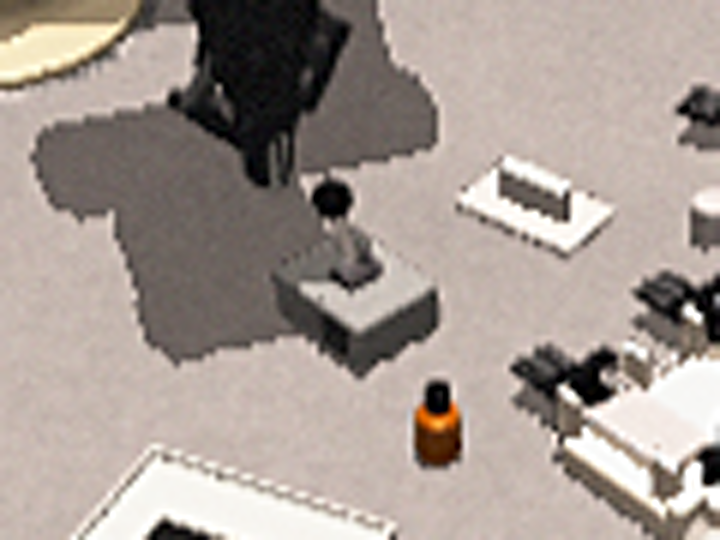

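View pics/w3.png

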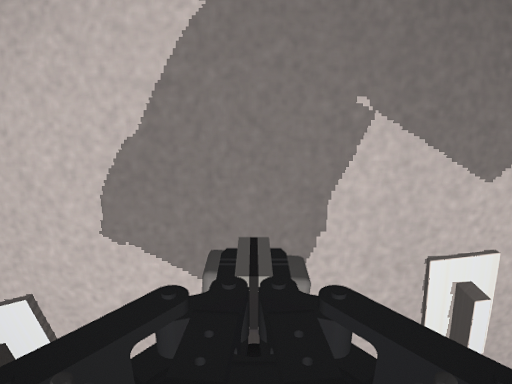

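```bash
python3 - <<'E'
from h import *
p=optics.camera_params('scene')
print(onz(p,[[150+333/6,150+197/6]],0.08))
print(onz(p,[[150+268/6,150+186/6]],0.067))
E
python3 -m inch '[[1,[0,-0.3,0],0],[1,[0,-0.3,0],0],[1,[0,-0.3,0],0],[1,[0,-0.2,0],0],[1,[0,-0.2,0],0],[1,[0,-0.2,0],0],[1,[0,-0.2,0],0],[1,[0,0,0],0]]'; python3 -c "
from h import *
print(env.observe()['ft_force'])"
```

```text
[[ 0.42559625 -0.07153408  0.08      ]]
[[ 0.37610602 -0.07789619  0.067     ]]
time_s: 4.35
position: [0.4235, -0.0729, 0.2397]
tool_rot: [[0.001, -1.0, 0.001], [-0.0, 0.001, 1.0], [-1.0, -0.001, -0.0]]
ft_force: [0.4, 0.7, 1.2]
grip_width: -0.0
[0.3595159  0.67339799 1.23162827]
```

```bash
python3 -m inch '[[1,[0,-0.2,0],0],[1,[0,-0.2,0],0],[1,[0,-0.2,0],0],[1,[0,-0.2,0],0],[1,[0,0,0],0],[1,[0,0,0],0],[1,[0,0,0],0],[1,[0,0,0],0]]'; python3 - <<'E'
from h import *
p,im=snap('scene'); crop(im,150,150,270,240,6,'pics/s3.png')
go((.45,-.072,.24),90)
E
```

```text
time_s: 5.02
position: [0.4449, -0.0727, 0.2393]
tool_rot: [[-0.008, -1.0, 0.0], [0.001, 0.0, 1.0], [-1.0, 0.008, 0.001]]
ft_force: [-17.3, -4.1, 8.1]
grip_width: 0.0001
pos [ 0.4449 -0.0727  0.2393] phi 89.98 t 5.0667 F [-16.3  -3.8   9.2] gw 0.0002 q6 -114.2
units, tool axes now: [-0.02 -0.17  0.02]  after turn: [-0.02 -0.17  0.02] turn units: -0.0
```

View pics/s3.png

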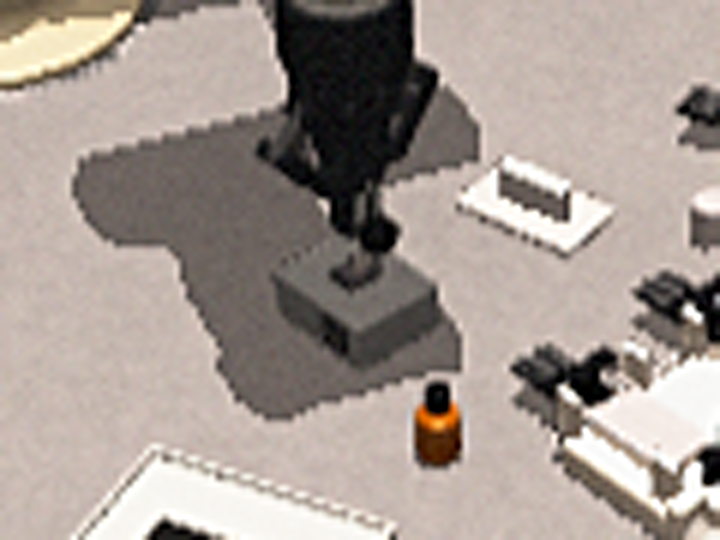

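```bash
python3 -m inch '[[1,[0,0.5,0],0],[1,[0,0.5,0],0],[1,[-0.8,0.2,0],0],[1,[-0.8,0,0],0],[1,[-1,0,0],0],[1,[-1,0,0],0],[1,[-1,0,0],0],[1,[-0.7,0,0],0]]'; python3 - <<'E'
from h import *
p,im=snap('scene'); crop(im,150,150,270,240,6,'pics/s4.png')
go((.61,.045,.40),85)
E
```

```text
time_s: 5.73
position: [0.4107, -0.0727, 0.4016]
tool_rot: [[0.004, -1.0, 0.001], [-0.001, 0.001, 1.0], [-1.0, -0.004, -0.001]]
ft_force: [-0.7, -0.1, -0.1]
grip_width: 0.0002
pos [ 0.4111 -0.0728  0.4045] phi 89.95 t 5.7833 F [ 1.6 -1.   4.9] gw -0.0 q6 -116.4
units, tool axes now: [ 0.19 -6.62  3.93]  after turn: [ 0.15 -6.26  4.49] turn units: 0.99
```

View pics/s4.png

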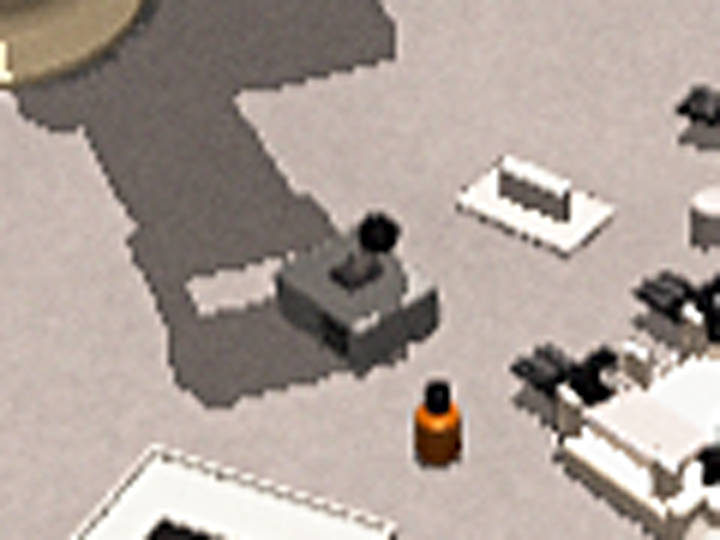

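```bash
python3 -m inch '[[1,[0,-0.9,0.6],1],[1,[0,-0.9,0.6],0],[1,[0,-0.9,0.6],0],[1,[0,-0.9,0.6],0],[1,[0,-0.9,0.6],0],[1,[0,-0.9,0.7],0],[1,[0,-0.9,0.7],0],[1,[0.1,0,0],0]]' ;  python3 -m inch '[[1,[0,0,0],0],[1,[0,0,0],0],[1,[0,0,0],0],[1,[0,0,0],0],[1,[0,0,0],0],[1,[0,0,0],0],[1,[0,0,0],0],[1,[0,0,0],0]]';python3 - <<'E'
from h import *
p,im=snap('wrist','pics/w4.png')
np.save('w4.npy',p,allow_pickle=True)
go((.61,.045,.40),85)
q=optics.camera_params('scene')
print(onz(q,[[150+378/6,150+232/6]],0.08))
E
```

```text
time_s: 6.45
position: [0.6125, 0.0472, 0.3946]
tool_rot: [[0.002, -0.996, 0.085], [0.001, 0.085, 0.996], [-1.0, -0.002, 0.001]]
ft_force: [-1.0, 0.4, 0.3]
grip_width: 0.0002
time_s: 7.12
position: [0.6088, 0.0443, 0.3959]
tool_rot: [[0.0, -0.996, 0.088], [-0.0, 0.088, 0.996], [-1.0, -0.0, 0.0]]
ft_force: [0.4, -0.2, 0.0]
grip_width: 0.0
pos [0.6088 0.0443 0.3958] phi 84.92 t 7.1667 F [ 0.3 -0.  -0.8] gw -0.0 q6 -91.9
units, tool axes now: [-0.14 -0.04  0.03]  after turn: [-0.14 -0.04  0.03] turn units: -0.02
[[ 0.46880519 -0.07795339  0.08      ]]
```

View pics/w4.png

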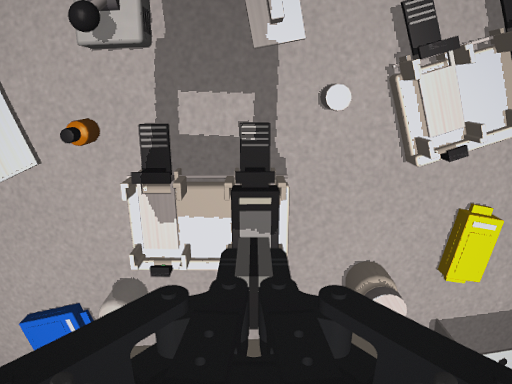

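```bash
python3 - <<'E'
from h import *
im=cv2.imread('pics/w4.png'); crop(im,120,110,300,290,4,'pics/w4c.png')
p=np.load('w4.npy',allow_pickle=True).item()
print(onz(p,[[240,122.5],[270.5,122.5]],.025).round(4))
print(onz(p,[[233,186],[279,186]],.054).round(4))
E
```

```text
[[0.5669 0.035  0.025 ]
 [0.5695 0.0645 0.025 ]]
[[0.6223 0.024  0.054 ]
 [0.6261 0.0668 0.054 ]]
```

View pics/w4c.png

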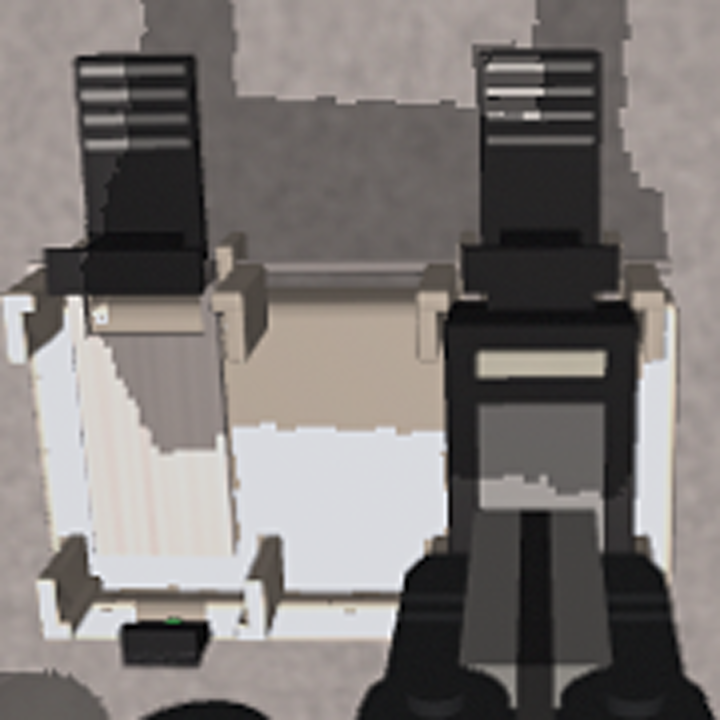

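```bash
python3 - <<'E'
from h import *
p=np.load('w4.npy',allow_pickle=True).item()
print(onz(p,[[255,126.5],[255,146]],.025).round(4))
go((.580,.0487,.208),85)
E
```

```text
[[0.572  0.0492 0.025 ]
 [0.5911 0.0475 0.025 ]]
pos [0.6088 0.0443 0.3958] phi 84.92 t 7.1667 F [ 0.3 -0.  -0.8] gw -0.0 q6 -91.9
units, tool axes now: [6.26 0.97 0.06]  after turn: [6.26 0.97 0.06] turn units: -0.02
```

```bash
python3 -m inch '[[1,[0,0.9,0.06],0],[1,[0.9,0.07,0],0],[1,[0.9,0,0],0],[1,[0.9,0,0],0],[1,[0.9,0,0],0],[1,[0.9,0,0],0],[1,[0.9,0,0],0],[1,[0.6,0,0],0]]' ;  python3 -m inch '[[1,[0.2,0,0],0],[1,[0,0,0],0],[1,[0,0,0],0],[1,[0,0,0],0],[1,[0,0,0],0],[1,[0,0,0],0],[1,[0,0,0],0],[1,[0,0,0],0]]';python3 - <<'E'
from h import *
p,im=snap('scene'); crop(im,220,150,340,240,6,'pics/s5.png')
go((.580,.0487,.188),85)
E
```

```text
time_s: 7.83
position: [0.5797, 0.0488, 0.2134]
tool_rot: [[-0.003, -0.996, 0.088], [0.0, 0.088, 0.996], [-1.0, 0.003, 0.0]]
ft_force: [0.6, -0.0, 0.1]
grip_width: -0.0001
time_s: 8.5
position: [0.5801, 0.0488, 0.2101]
tool_rot: [[0.001, -0.996, 0.088], [-0.0, 0.088, 0.996], [-1.0, -0.001, -0.0]]
ft_force: [0.6, -0.5, -0.5]
grip_width: 0.0001
pos [0.5801 0.0488 0.21  ] phi 84.94 t 8.55 F [-0.3  0.2  0.7] gw -0.0006 q6 -91.8
units, tool axes now: [ 0.73  0.   -0.  ]  after turn: [ 0.73  0.   -0.  ] turn units: -0.01
```

View pics/s5.png

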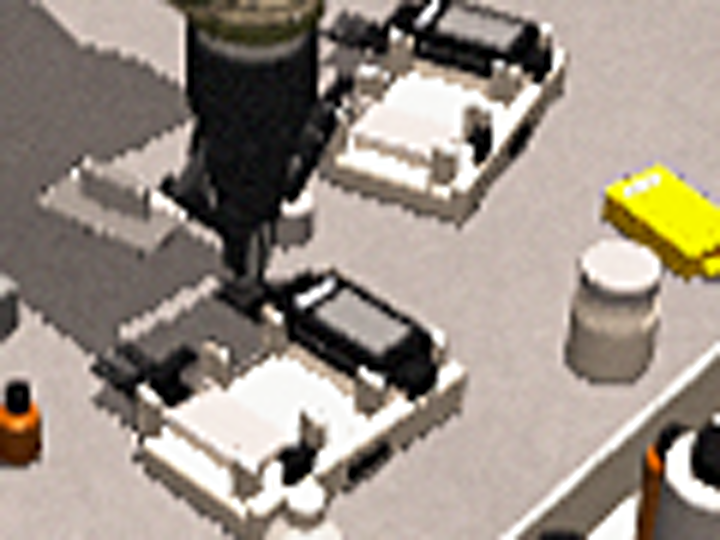

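```bash
python3 -m inch '[[1,[0.1,0,0],0],[1,[0.1,0,0],0],[1,[0.1,0,0],0],[1,[0.1,0,0],0],[1,[0.1,0,0],0],[1,[0.1,0,0],0],[1,[0.05,0,0],0],[1,[0,0,0],0]]' ;  python3 -m inch '[[1,[0.03,0,0],0],[1,[0.03,0,0],0],[1,[0,0,0],0],[1,[0,0,0],0],[1,[0,0,0],0],[1,[0,0,0],0],[1,[0,0,0],0],[1,[0,0,0],0]]';python3 - <<'E'
from h import *
p,im=snap('scene'); crop(im,220,150,340,240,6,'pics/s6.png')
go((.580,.0487,.188),85)
E
```

```text
time_s: 9.22
position: [0.5796, 0.0488, 0.1898]
tool_rot: [[-0.003, -0.996, 0.088], [0.0, 0.088, 0.996], [-1.0, 0.003, -0.0]]
ft_force: [-5.2, -0.2, 5.4]
grip_width: -0.0001
time_s: 9.88
position: [0.5796, 0.0489, 0.1884]
tool_rot: [[-0.002, -0.996, 0.088], [0.0, 0.088, 0.996], [-1.0, 0.002, -0.0]]
ft_force: [-5.9, 0.4, 4.9]
grip_width: -0.0004
pos [0.5796 0.0489 0.1884] phi 84.94 t 9.9333 F [-5.4  0.1  5.6] gw -0.0 q6 -91.8
units, tool axes now: [ 0.01 -0.02 -0.  ]  after turn: [ 0.01 -0.02 -0.  ] turn units: -0.01
```

View pics/s6.png

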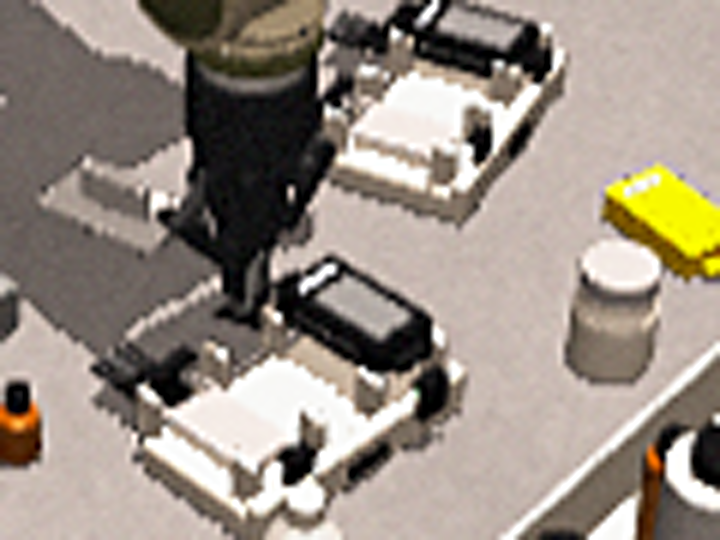

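```bash
python3 -m inch '[[1,[-0.4,0,0],0],[1,[-0.8,0,0],0],[1,[-1,0,0],0],[1,[-1,0,0],0],[1,[-1,-0.3,0],0],[1,[-1,-0.3,0],0],[1,[-1,-0.3,0],0],[1,[-0.7,0,0],0]]' ;  python3 -m inch '[[1,[0,0,0],0],[1,[0,0,0],0],[1,[0,0,0],0],[1,[0,0,0],0],[1,[0,0,0],0],[1,[0,0,0],0],[1,[0,0,0],0],[1,[0,0,0],0]]';python3 - <<'E'
from h import *
p,im=snap('wrist'); crop(im,120,110,300,290,4,'pics/w5c.png'); cv2.imwrite('pics/w5.png',im)
np.save('w5.npy',p,allow_pickle=True)
go((.664,.042,.40),85)
E
```

```text
time_s: 10.6
position: [0.608, 0.0462, 0.3983]
tool_rot: [[0.005, -0.996, 0.088], [-0.0, 0.088, 0.996], [-1.0, -0.005, -0.0]]
ft_force: [-0.4, 0.9, 0.4]
grip_width: -0.0
time_s: 11.27
position: [0.607, 0.0464, 0.3951]
tool_rot: [[-0.0, -0.996, 0.088], [0.0, 0.088, 0.996], [-1.0, 0.0, 0.0]]
ft_force: [-0.4, 0.1, 0.6]
grip_width: -0.0003
pos [0.607  0.0464 0.3952] phi 84.94 t 11.3167 F [0.4 0.3 0.7] gw 0.0001 q6 -91.7
units, tool axes now: [-0.16 -1.9   0.02]  after turn: [-0.16 -1.9   0.02] turn units: -0.01
```

View pics/w5c.png

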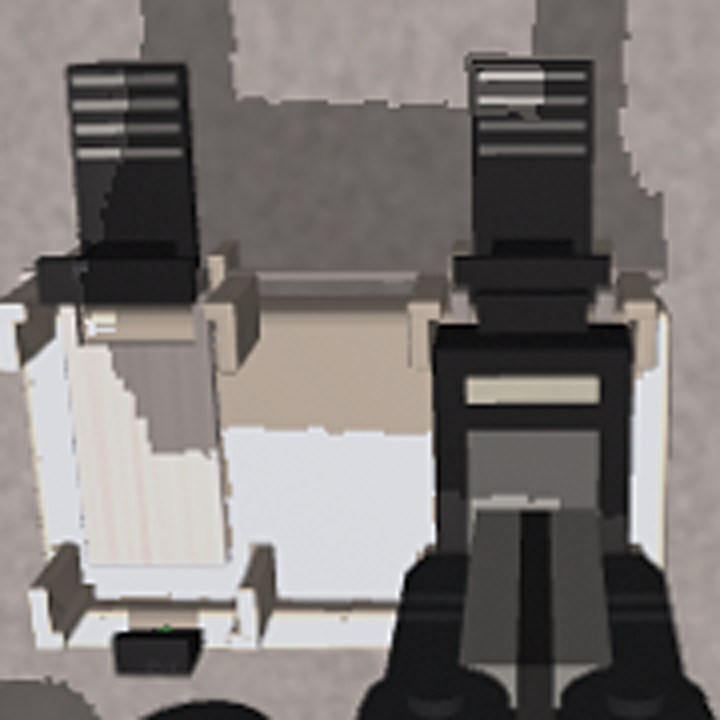

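```bash
python3 - <<'E'
from h import *
p=np.load('w5.npy',allow_pickle=True).item()
im=cv2.imread('pics/w5.png'); g=cv2.convertScaleAbs(im,alpha=3,beta=0); crop(g,220,170,290,245,8,'pics/w5d.png')
print(onz(p,[[254,191.5]],.044).round(4),onz(p,[[254,191.5],[254,196.7]],.066).round(4))
E
```

```text
[[0.6301 0.045  0.044 ]] [[0.6236 0.0455 0.066 ]
 [0.6285 0.0451 0.066 ]]
```

View pics/w5d.png

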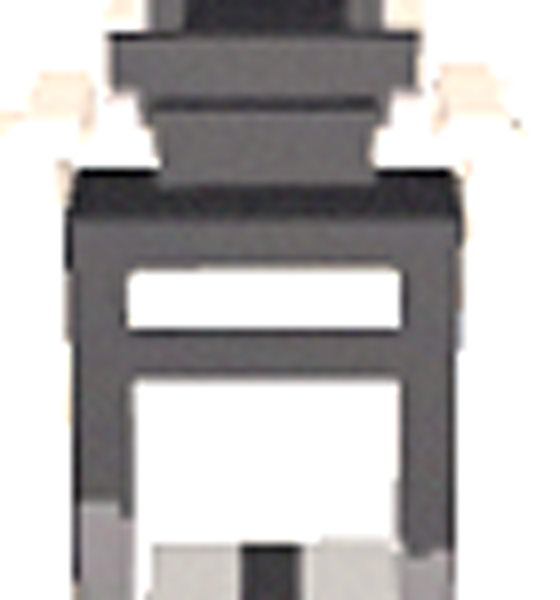

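```bash
python3 - <<'E'
from h import *
p=np.load('w5.npy',allow_pickle=True).item()
c=onz(p,[[228.75,196.5],[277.5,196.3]],.066); d=c[1]-c[0]; n=np.hypot(*d[:2]); a=np.degrees(np.arctan2(d[1],d[0])); print(c.round(4),n,a)
m=c.mean(0); r=np.radians(a-90); ctr=m[:2]+0.04*np.array([np.cos(r),np.sin(r)]); print(ctr)
go((*ctr,.213),a)
E
```

```text
[[0.6263 0.0223 0.066 ]
 [0.63   0.0663 0.066 ]] 0.04415429688723781 85.19151268154694
[0.66802956 0.04096141]
pos [0.607  0.0464 0.3952] phi 84.94 t 11.3167 F [0.4 0.3 0.7] gw 0.0001 q6 -91.7
units, tool axes now: [ 6.07 -2.04 -0.  ]  after turn: [ 6.07 -2.04 -0.01] turn units: -0.05
```

```bash
python3 -m inch '[[-1,[0,-0.5,0],0],[-1,[0,-0.5,0],0],[-1,[0,-0.5,0],0],[-1,[0,-0.54,0],0],[-1,[0.6,0,0],0],[-1,[0.8,0,0],0],[-1,[0.8,0,0],0],[-1,[0.8,0,0],0]]' ;  python3 -m inch '[[-1,[0.6,0,0],0],[-1,[0.6,0,0],0],[-1,[0.6,0,0],0],[-1,[0.4,0,0],0],[-1,[0.3,0,0],0],[-1,[0.3,0,0],0],[-1,[0.2,0,0],0],[-1,[0,0,0],0]]';python3 - <<'E'
from h import *
p,im=snap('wrist','pics/w6.png')
go((.668,.041,.213),85.2)
E
```

```text
time_s: 11.98
position: [0.6679, 0.041, 0.3044]
tool_rot: [[0.0, -0.996, 0.088], [-0.0, 0.088, 0.996], [-1.0, -0.0, -0.0]]
ft_force: [-0.2, -0.7, 0.3]
grip_width: 0.0855
time_s: 12.65
position: [0.6679, 0.041, 0.2144]
tool_rot: [[-0.001, -0.996, 0.088], [0.0, 0.088, 0.996], [-1.0, 0.001, 0.0]]
ft_force: [-0.7, -0.0, -0.7]
grip_width: 0.0856
pos [0.668  0.041  0.2153] phi 84.94 t 12.7 F [-0.4  0.2 -0.3] gw 0.0854 q6 -91.5
units, tool axes now: [0.08 0.   0.  ]  after turn: [0.08 0.   0.  ] turn units: -0.05
```

View pics/w6.png

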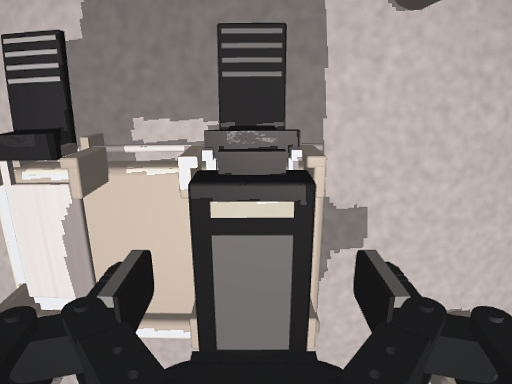

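```bash
python3 -m inch '[[-1,[0.1,0,0],0],[1,[0,0,0],0],[1,[0,0,0],0],[1,[0,0,0],0],[1,[0,0,0],0],[1,[0,0,0],0],[1,[0,0,0],0],[1,[0,0,0],0]]' 60;  python3 - <<'E'
from h import *
p,im=snap('wrist','pics/w7.png')
go((.668,.041,.213),85.2)
E
```

```text
time_s: 13.37
position: [0.668, 0.041, 0.2127]
tool_rot: [[0.001, -0.996, 0.088], [-0.0, 0.088, 0.996], [-1.0, -0.001, -0.0]]
ft_force: [0.8, -0.7, 1.7]
grip_width: 0.0448
pos [0.668  0.0409 0.2126] phi 84.93 t 13.4167 F [ 0.5 -0.4  1.7] gw 0.0447 q6 -91.5
units, tool axes now: [-0.01  0.    0.  ]  after turn: [-0.01  0.    0.  ] turn units: -0.05
```

View pics/w7.png

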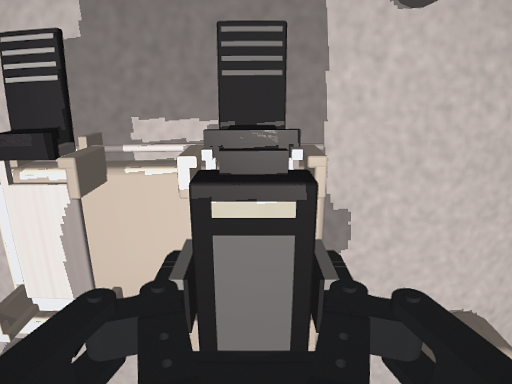

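```bash
python3 -m inch '[[1,[-0.2,0,0],0],[1,[-0.4,0,0],0],[1,[-0.6,0,0],0],[1,[-0.8,0,0],0],[1,[-0.8,0,0],0],[1,[-0.8,0,0],0],[1,[-0.8,0,0],0],[1,[-0.6,0,0],0]]';  python3 - <<'E'
from h import *
for n in ('top','scene'):
    p=optics.camera_params(n); im=cv2.imread(f'pics/{n}0.png')
    w=(im.min(2)>(140 if n=='top' else 225)).astype('uint8')
    cs,_=cv2.findContours(w,cv2.RETR_EXTERNAL,cv2.CHAIN_APPROX_NONE)
    for c in cs:
        X=onz(p,c[:,0],.006)
        if np.hypot(*(X.mean(0)[:2]-[.535,-.279]))<.04 and len(c)>40:
            for z in (.004,.008):
                r=cv2.minAreaRect((onz(p,c[:,0],z)[:,:2]*1000).astype('float32')); print(n,z,r)
    m=(im.max(2)<70).astype('uint8')
    cs,_=cv2.findContours(m,cv2.RETR_EXTERNAL,cv2.CHAIN_APPROX_NONE)
    for c in cs:
        X=onz(p,c[:,0],.004)
        if np.hypot(*(X.mean(0)[:2]-[.535,-.279]))<.03 and len(c)>20:
            r=cv2.minAreaRect((X[:,:2]*1000).astype('float32')); print(n,'mark',r)
p,im=snap('wrist','pics/w8.png')
go((.535,-.279,.363),107-.3)
E
```

```text
time_s: 14.08
position: [0.6676, 0.0411, 0.3657]
tool_rot: [[0.002, -0.996, 0.088], [-0.0, 0.088, 0.996], [-1.0, -0.002, -0.0]]
ft_force: [0.7, -0.8, -2.3]
grip_width: 0.0447
top 0.004 ((535.0594482421875, -278.9281005859375), (157.61526489257812, 136.29397583007812), 16.995405197143555)
top 0.008 ((534.5301513671875, -278.0760803222656), (157.1384735107422, 135.88174438476562), 16.995418548583984)
top mark ((534.1033325195312, -277.3728332519531), (86.77561950683594, 47.274627685546875), 16.6502685546875)
scene 0.004 ((533.8236083984375, -276.439453125), (148.0166778564453, 134.67507934570312), 16.568727493286133)
scene 0.008 ((537.0336303710938, -278.96337890625), (147.45684814453125, 134.1656494140625), 16.568735122680664)
scene mark ((535.2372436523438, -281.4966735839844), (86.43975830078125, 44.646728515625), 16.69300651550293)
pos [0.6677 0.0411 0.3691] phi 84.95 t 14.1333 F [ 0.5 -0.1  1.4] gw 0.0447 q6 -91.5
units, tool axes now: [  0.18   3.47 -11.02]  after turn: [ 0.2   7.3  -8.95] turn units: -4.35
```

View pics/w8.png

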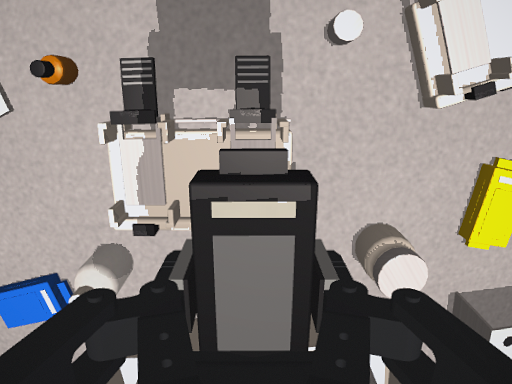

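```bash
python3 - <<'E'
from h import *
im=cv2.imread('pics/w7.png'); g=cv2.convertScaleAbs(im,alpha=3); crop(g,170,150,340,220,4,'pics/w7d.png')
E
python3 -m inch '[[1,[0,0.3,-0.8],-0.87],[1,[0,0.4,-0.8],-0.87],[1,[0,0.5,-0.9],-0.87],[1,[0,0.6,-0.9],-0.88],[1,[0,0.6,-0.9],-0.88],[1,[0,0.8,-0.9],0],[1,[0,0.8,-0.9],0],[1,[0,0.8,-0.9],0]]'; python3 - <<'E'
from h import *
go((.535,-.2785,.363),106.8)
E
```

```text
time_s: 14.8
position: [0.5588, -0.1929, 0.3623]
tool_rot: [[-0.001, -0.957, -0.289], [0.0, -0.289, 0.957], [-1.0, 0.0, 0.0]]
ft_force: [1.1, -0.5, -1.8]
grip_width: 0.0449
pos [ 0.5588 -0.1929  0.3623] phi 106.81 t 14.8 F [ 1.1 -0.5 -1.8] gw 0.0449 q6 -137.3
units, tool axes now: [-0.02  1.58 -2.5 ]  after turn: [-0.02  1.58 -2.5 ] turn units: 0.0
```

View pics/w7d.png

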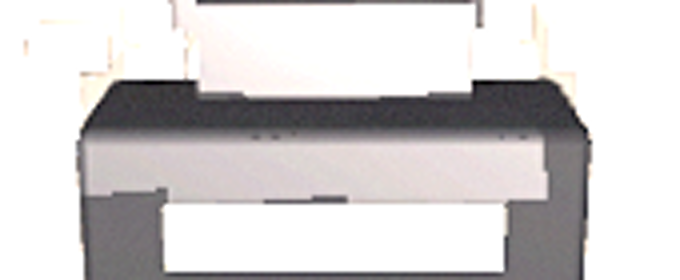

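```bash
python3 - <<'E'
from h import *
p=optics.camera_params('wrist'); s=env.observe()
X=onz(p,[[191.0,183.3],[316,183.3]],s['position'][2]-.147)
T=(X-s['position'])@s['tool_rot']; print((T*1000).round(1))
E
python3 -m inch '[[1,[0,0.4,-0.6],0],[1,[0,0.4,-0.6],0],[1,[0,0.4,-0.6],0],[1,[0,0.38,-0.7],0],[1,[0,0,0],0],[1,[0,0,0],0],[1,[0,0,0],0],[1,[0,0,0],0]]'; python3 - <<'E'
from h import *
p,im=snap('wrist','pics/w9.png'); np.save('w9.npy',p,allow_pickle=True)
go((.535,-.2785,.363),106.8)
E
```

```text
[[147.   39.8 -22.5]
 [147.   39.8  21.5]]
time_s: 15.47
position: [0.5364, -0.2763, 0.3624]
tool_rot: [[-0.0, -0.957, -0.29], [0.0, -0.29, 0.957], [-1.0, 0.0, 0.0]]
ft_force: [0.2, -0.2, -1.3]
grip_width: 0.0449
pos [ 0.5364 -0.2763  0.3624] phi 106.85 t 15.5167 F [ 0.1 -0.1 -2.8] gw 0.045 q6 -145.3
units, tool axes now: [-0.02  0.07 -0.06]  after turn: [-0.02  0.07 -0.06] turn units: 0.01
```

View pics/w9.png

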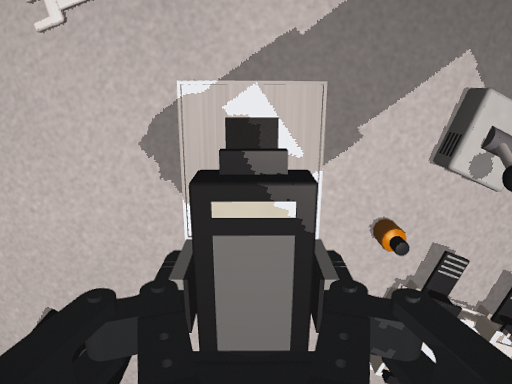

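```bash
python3 - <<'E'
from h import *
p=np.load('w9.npy',allow_pickle=True).item()
def f(a,b,z,L):
    c=onz(p,[a,b],z)[:,:2]; d=c[1]-c[0]; an=np.arctan2(d[1],d[0]); r=an-np.pi/2
    print(np.hypot(*d),np.degrees(an),c.mean(0)+L*np.array([np.cos(r),np.sin(r)]))
f((178,81.5),(327,81.5),.008,.078)
f((226,117.8),(278,117.8),.004,.04)
go((.535,-.2785,.363),106.8)
E
```

```text
0.1349470661507483 106.86026179172677 [ 0.53495004 -0.2777536 ]
0.04864185936731017 106.8527339027488 [ 0.53046241 -0.27963424]
pos [ 0.5364 -0.2763  0.3624] phi 106.85 t 15.5167 F [ 0.1 -0.1 -2.8] gw 0.045 q6 -145.3
units, tool axes now: [-0.02  0.07 -0.06]  after turn: [-0.02  0.07 -0.06] turn units: 0.01
```

```bash
python3 -m inch '[[1,[0.6,0.06,-0.06],0],[1,[0.9,0,0],0],[1,[0.9,0,0],0],[1,[0.9,0,0],0],[1,[0.9,0,0],0],[1,[0.8,0,0],0],[1,[0.5,0,0],0],[1,[0.3,0,0],0]]'; python3 -m inch '[[1,[0.2,0,0],0],[1,[0.1,0,0],0],[1,[0.05,0,0],0],[1,[0.05,0,0],0],[1,[0,0,0],0],[1,[0,0,0],0],[1,[0,0,0],0],[1,[0,0,0],0]]'; python3 - <<'E'
from h import *
go((.535,-.2782,.173),106.8)
E
```

```text
time_s: 16.18
position: [0.535, -0.2785, 0.1865]
tool_rot: [[-0.002, -0.957, -0.29], [0.002, -0.29, 0.957], [-1.0, 0.002, 0.002]]
ft_force: [0.6, 0.5, -0.9]
grip_width: 0.0448
time_s: 16.85
position: [0.535, -0.2795, 0.1768]
tool_rot: [[0.0, -0.957, -0.289], [-0.0, -0.289, 0.957], [-1.0, -0.0, -0.001]]
ft_force: [-0.6, -0.0, -2.0]
grip_width: 0.0445
pos [ 0.535  -0.2795  0.1768] phi 106.78 t 16.85 F [-0.6 -0.  -2. ] gw 0.0445 q6 -145.6
units, tool axes now: [ 0.13 -0.01  0.04]  after turn: [ 0.13 -0.01  0.04] turn units: -0.0
```

```bash
python3 -m inch '[[1,[0.04,0,0.03],0],[1,[0.04,0,0],0],[1,[0.04,0,0],0],[1,[0,0,0],0],[1,[0,0,0],0],[1,[0,0,0],0],[1,[0,0,0],0],[1,[0,0,0],0]]'; python3 - <<'E'
from h import *
go((.535,-.2782,.173),106.8)
p,im=snap('scene'); crop(im,120,180,250,280,6,'pics/s10.png')
E
```

```text
time_s: 17.52
position: [0.5347, -0.2785, 0.1753]
tool_rot: [[0.001, -0.957, -0.289], [-0.001, -0.289, 0.957], [-1.0, -0.001, -0.002]]
ft_force: [-6.6, 3.3, 20.1]
grip_width: 0.0449
pos [ 0.5347 -0.2785  0.1753] phi 106.79 t 17.5167 F [-6.6  3.3 20.1] gw 0.0449 q6 -145.5
units, tool axes now: [ 0.08 -0.01  0.01]  after turn: [ 0.08 -0.01  0.01] turn units: -0.0
```

View pics/s10.png

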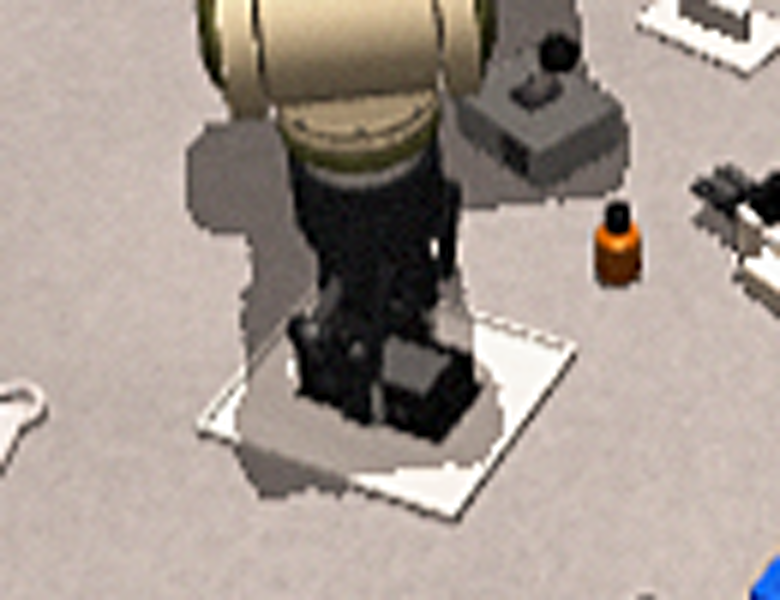

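```bash
python3 -m inch '[[1,[-0.07,0,0],0],[-1,[0,0,0],0],[-1,[0,0,0],0],[-1,[0,0,0],0],[-1,[0,0,0],0],[-1,[-0.3,0,0],0],[-1,[-0.6,0,0],0],[-1,[-0.8,0,0],0]]'; python3 -m inch '[[-1,[-1,0,0],0],[-1,[-1,0,0],0],[-1,[-1,0,0],0],[-1,[-1,0,0],0],[-1,[-0.8,0,0],0],[-1,[-0.3,0,0],0],[-1,[0,0,0],0],[-1,[0,0,0],0]]'; python3 - <<'E'
from h import *
go((.535,-.2782,.173),106.8)
p,im=snap('wrist','pics/w11.png'); np.save('w11.npy',p,allow_pickle=True)
E
```

```text
time_s: 18.23
position: [0.5345, -0.2784, 0.2256]
tool_rot: [[-0.003, -0.957, -0.289], [0.002, -0.289, 0.957], [-1.0, 0.002, 0.003]]
ft_force: [1.5, 0.0, 0.1]
grip_width: 0.0854
time_s: 18.9
position: [0.5346, -0.2784, 0.3782]
tool_rot: [[-0.001, -0.957, -0.289], [0.001, -0.289, 0.957], [-1.0, 0.001, 0.001]]
ft_force: [-0.0, -0.6, -0.4]
grip_width: 0.0852
pos [ 0.5346 -0.2784  0.3782] phi 106.79 t 18.9 F [-0.  -0.6 -0.4] gw 0.0852 q6 -145.5
units, tool axes now: [ 6.84 -0.02 -0.  ]  after turn: [ 6.84 -0.02  0.  ] turn units: -0.0
```

View pics/w11.png

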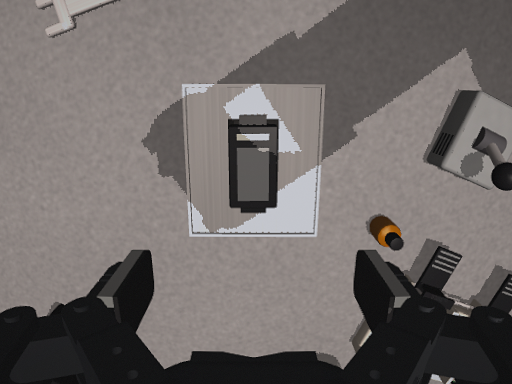

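```bash
python3 - <<'E'
from h import *
p=np.load('w11.npy',allow_pickle=True).item()
im=cv2.imread('pics/w11.png'); g=cv2.convertScaleAbs(im,alpha=2.5); crop(g,210,105,300,225,6,'pics/w11d.png')
go((.479,.313,.395),102.9)
E
```

```text
pos [ 0.5346 -0.2785  0.3773] phi 106.79 t 18.95 F [ 0.1 -0.5 -0.4] gw 0.0854 q6 -145.5
units, tool axes now: [-0.55 -3.92 19.41]  after turn: [-0.59 -2.59 19.63] turn units: 0.78
```

View pics/w11d.png

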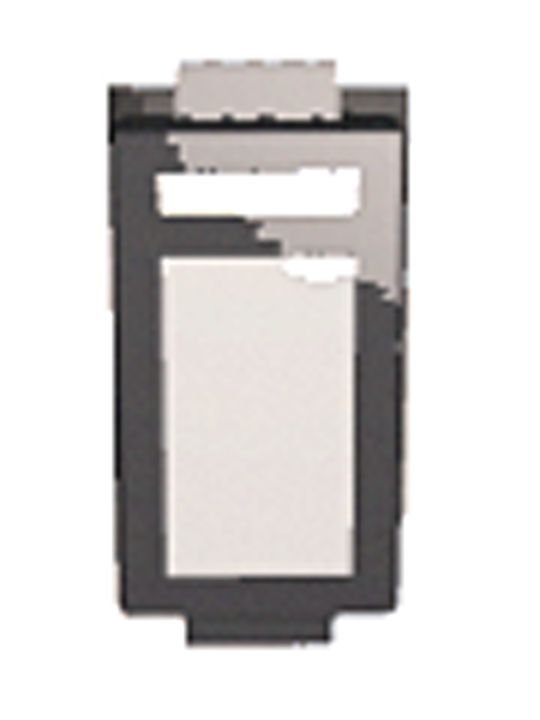

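Pack 1 of 2 lies squarely on the tray's mark (top face at pixels ~(230,126) to (277,207)). Now the left dock.

```bash
python3 - <<'E'
from h import *
p=np.load('w11.npy',allow_pickle=True).item()
c=onz(p,np.array([[117,130],[405,130],[395,610],[123,610]])/6+[210,105],.026)[:,:2]
print(c.round(4),c.mean(0),np.degrees(np.arctan2(*(c[2]+c[3]-c[0]-c[1])[::-1])))
E
python3 -m inch '[[1,[-0.1,-0.2,1],0],[1,[-0.1,-0.2,1],0],[1,[-0.1,-0.2,1],0],[1,[-0.1,-0.2,1],0],[1,[-0.1,-0.2,1],0],[1,[-0.1,-0.2,1],0],[1,[0,-0.2,1],0],[1,[0,-0.2,1],0]]' && python3 -m inch '[[1,[0,-0.2,1],0],[1,[0,-0.2,1],0],[1,[0,-0.2,1],0],[1,[0,-0.2,1],0],[1,[0,-0.2,1],0],[1,[0,-0.2,1],0],[1,[0,-0.2,1],0],[1,[0,-0.2,1],0]]' && python3 -m inch '[[1,[0,-0.2,1],0],[1,[0,-0.2,1],0],[1,[0,-0.2,0.9],0],[1,[0,-0.1,0.5],0.4],[1,[0,0,0],0.38],[1,[0,0,0],0],[1,[0,0,0],0],[1,[0,0,0],0]]'; python3 - <<'E'
from h import *
p,im=snap('wrist','pics/w12.png'); np.save('w12.npy',p,allow_pickle=True)
go((.479,.313,.395),102.9)
E
```

```text
[[ 0.5035 -0.311 ]
 [ 0.4907 -0.2685]
 [ 0.5653 -0.2461]
 [ 0.5782 -0.2889]] [ 0.53442244 -0.27861748] 16.576893651831153
time_s: 19.62
position: [0.511, -0.0336, 0.3953]
tool_rot: [[-0.003, -0.957, -0.289], [0.001, -0.289, 0.957], [-1.0, 0.003, 0.002]]
ft_force: [0.9, -0.5, -1.1]
grip_width: -0.0002
time_s: 20.28
position: [0.4877, 0.2102, 0.3951]
tool_rot: [[-0.003, -0.957, -0.289], [-0.001, -0.289, 0.957], [-1.0, 0.004, 0.0]]
ft_force: [0.2, -0.4, 0.0]
grip_width: -0.0001
time_s: 20.95
position: [0.4788, 0.312, 0.396]
tool_rot: [[-0.002, -0.975, -0.223], [-0.001, -0.223, 0.975], [-1.0, 0.002, -0.0]]
ft_force: [-0.3, 0.1, -0.1]
grip_width: 0.0001
pos [0.4789 0.3119 0.3963] phi 102.88 t 21.0 F [0.4 0.  0. ] gw 0.0002 q6 -81.7
units, tool axes now: [ 0.04 -0.01  0.03]  after turn: [ 0.04 -0.01  0.03] turn units: -0.0
```

View pics/w12.png

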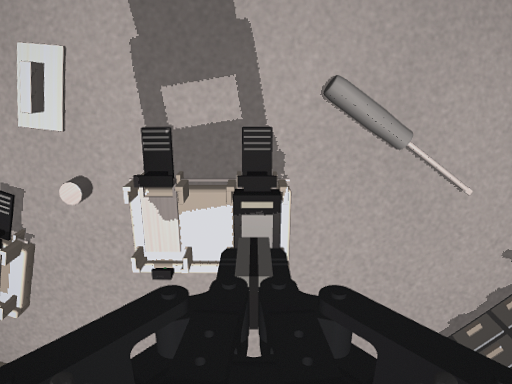

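```bash
python3 - <<'E'
from h import *
p=np.load('w12.npy',allow_pickle=True).item()
im=cv2.imread('pics/w12.png'); g=cv2.convertScaleAbs(im,alpha=2); crop(g,220,115,300,215,6,'pics/w12d.png')
c=onz(p,[[242,127.5],[272,127.5],[257,140]],.025); print(c.round(4))
go((*c[2,:2],.208),102.9)
E
```

```text
[[0.4455 0.2925 0.025 ]
 [0.4389 0.3211 0.025 ]
 [0.4542 0.3096 0.025 ]]
pos [0.4789 0.3119 0.3963] phi 102.88 t 21.0 F [0.4 0.  0. ] gw 0.0002 q6 -81.7
units, tool axes now: [6.28 0.81 0.11]  after turn: [6.28 0.82 0.11] turn units: -0.0
```

View pics/w12d.png

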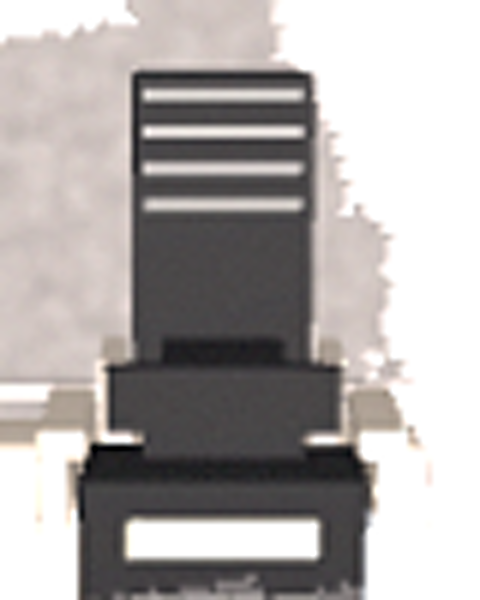

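```bash
python3 -m inch '[[1,[0,0.82,0.11],0],[1,[0.9,0,0],0],[1,[0.9,0,0],0],[1,[0.9,0,0],0],[1,[0.9,0,0],0],[1,[0.9,0,0],0],[1,[0.9,0,0],0],[1,[0.8,0,0],0]]' ;  python3 -m inch '[[1,[0.1,0,0],0],[1,[0.1,0,0],0],[1,[0.1,0,0],0],[1,[0.1,0,0],0],[1,[0.1,0,0],0],[1,[0.1,0,0],0],[1,[0.1,0,0],0],[1,[0,0,0],0]]';python3 - <<'E'
from h import *
go((.4542,.3096,.188),102.9)
p,im=snap('scene'); crop(im,240,110,360,200,6,'pics/s13.png')
E
```

```text
time_s: 21.67
position: [0.4539, 0.3095, 0.2094]
tool_rot: [[-0.001, -0.975, -0.223], [-0.0, -0.223, 0.975], [-1.0, 0.001, -0.0]]
ft_force: [0.6, 0.8, 0.5]
grip_width: -0.0002
time_s: 22.33
position: [0.4537, 0.3101, 0.1904]
tool_rot: [[-0.0, -0.975, -0.223], [0.0, -0.223, 0.975], [-1.0, 0.0, 0.0]]
ft_force: [-3.5, -0.6, 4.8]
grip_width: -0.0003
pos [0.4537 0.3101 0.1904] phi 102.9 t 22.3333 F [-3.5 -0.6  4.8] gw -0.0003 q6 -80.9
units, tool axes now: [ 0.08 -0.01 -0.02]  after turn: [ 0.08 -0.01 -0.02] turn units: -0.0
```

View pics/s13.png

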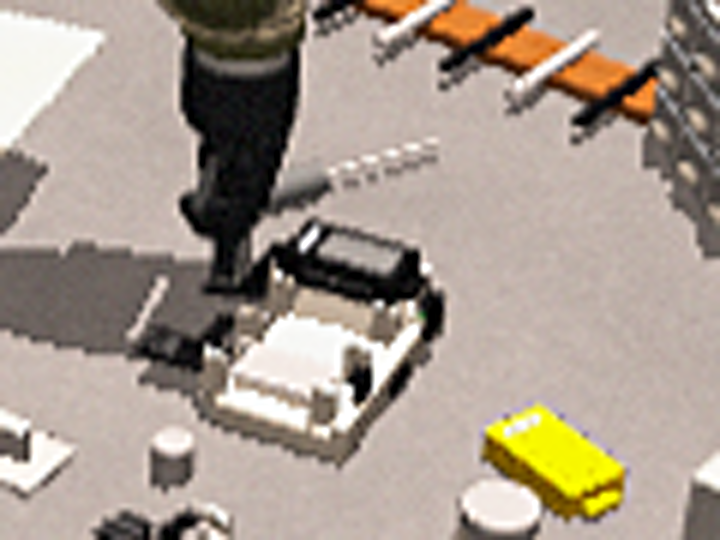

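```bash
python3 -m inch '[[1,[0.03,0,0],0],[1,[0.03,0,0],0],[1,[0,0,0],0],[1,[0,0,0],0],[1,[0,0,0],0],[1,[0,0,0],0],[1,[0,0,0],0],[1,[0,0,0],0]]'; python3 -m inch '[[1,[-0.4,0,0],0],[1,[-0.8,0,0],0],[1,[-1,0,0],0],[1,[-1,0,0],0],[1,[-1,-0.3,0],0],[1,[-1,-0.3,0],0],[1,[-1,-0.3,0],0],[1,[-0.7,0,0],0]]' ;  python3 -m inch '[[1,[0,0,0],0],[1,[0,0,0],0],[1,[0,0,0],0],[1,[0,0,0],0],[1,[0,0,0],0],[1,[0,0,0],0],[1,[0,0,0],0],[1,[0,0,0],0]]';python3 - <<'E'
from h import *
p,im=snap('wrist');  cv2.imwrite('pics/w14.png',im); g=cv2.convertScaleAbs(im,alpha=2.5);crop(g,220,170,300,245,8,'pics/w14c.png')
np.save('w14.npy',p,allow_pickle=True)
E
```

```text
time_s: 23.05
position: [0.4537, 0.3101, 0.1889]
tool_rot: [[-0.0, -0.975, -0.223], [-0.0, -0.223, 0.975], [-1.0, 0.0, -0.0]]
ft_force: [-3.8, -1.2, 5.2]
grip_width: 0.0001
time_s: 23.72
position: [0.4811, 0.3162, 0.3986]
tool_rot: [[0.005, -0.975, -0.223], [0.002, -0.223, 0.975], [-1.0, -0.005, 0.001]]
ft_force: [1.0, -0.1, -0.1]
grip_width: 0.0003
time_s: 24.38
position: [0.4803, 0.3162, 0.3948]
tool_rot: [[-0.0, -0.975, -0.223], [-0.0, -0.223, 0.975], [-1.0, 0.0, -0.0]]
ft_force: [-0.7, -0.1, -0.3]
grip_width: 0.0001
```

View pics/w14c.png

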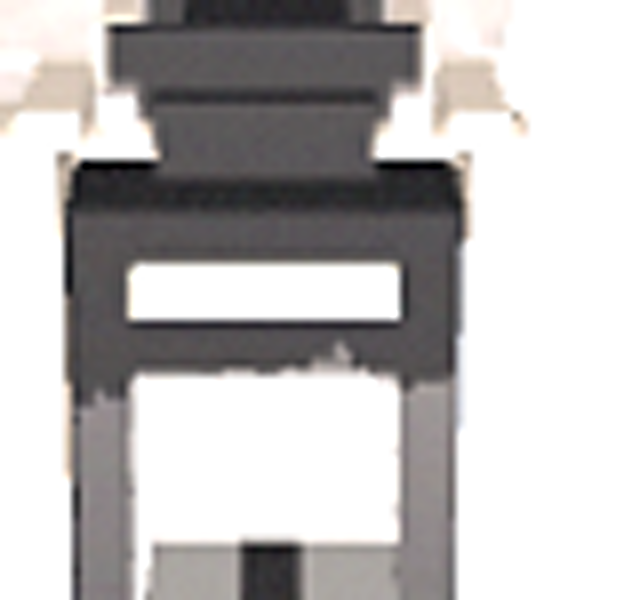

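```bash
python3 - <<'E'
from h import *
p=np.load('w14.npy',allow_pickle=True).item()
c=onz(p,[[228.75,195.7],[277.5,195.6]],.066); d=c[1]-c[0]; n=np.hypot(*d[:2]); a=np.degrees(np.arctan2(d[1],d[0])); print(c.round(4),n,a)
m=c.mean(0); r=np.radians(a-90); ctr=m[:2]+0.04*np.array([np.cos(r),np.sin(r)]); print(ctr)
go((*ctr,.213),a)
E
```

```text
[[0.5052 0.2987 0.066 ]
 [0.4953 0.3417 0.066 ]] 0.04408326903302112 103.02235860138683
[0.53922439 0.32919595]
pos [0.4803 0.3162 0.395 ] phi 102.89 t 24.4333 F [-0.3  0.7 -0.4] gw -0.0002 q6 -81.3
units, tool axes now: [ 6.06 -2.01 -0.02]  after turn: [ 6.07 -2.01 -0.02] turn units: -0.03
```

```bash
python3 -m inch '[[-1,[0,-0.5,0],0],[-1,[0,-0.5,0],0],[-1,[0,-0.5,0],0],[-1,[0,-0.51,-0.02],0],[-1,[0.6,0,0],0],[-1,[0.8,0,0],0],[-1,[0.8,0,0],0],[-1,[0.8,0,0],0]]' ;  python3 -m inch '[[-1,[0.6,0,0],0],[-1,[0.6,0,0],0],[-1,[0.6,0,0],0],[-1,[0.4,0,0],0],[-1,[0.3,0,0],0],[-1,[0.3,0,0],0],[-1,[0.27,0,0],0],[-1,[0,0,0],0]]';python3 - <<'E'
from h import *
p,im=snap('wrist','pics/w15.png')
go((.5392,.3292,.213),103)
E
```

```text
time_s: 25.1
position: [0.5391, 0.329, 0.3041]
tool_rot: [[0.0, -0.975, -0.223], [0.0, -0.223, 0.975], [-1.0, -0.0, 0.0]]
ft_force: [0.9, 0.4, -0.3]
grip_width: 0.0852
time_s: 25.77
position: [0.539, 0.3289, 0.2116]
tool_rot: [[-0.002, -0.975, -0.223], [-0.001, -0.223, 0.975], [-1.0, 0.002, -0.0]]
ft_force: [-0.6, 0.1, 0.5]
grip_width: 0.0853
pos [0.5392 0.329  0.2126] phi 102.89 t 25.8167 F [ 0.5 -0.5  0.4] gw 0.0854 q6 -82.2
units, tool axes now: [-0.01 -0.    0.01]  after turn: [-0.01 -0.    0.01] turn units: -0.02
```

View pics/w15.png

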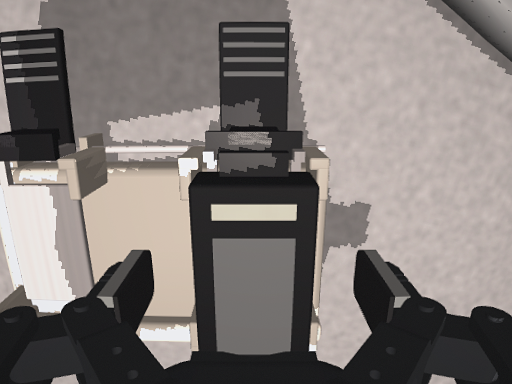

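```bash
python3 -m inch '[[-1,[-0.06,0,0],0],[1,[0,0,0],0],[1,[0,0,0],0],[1,[0,0,0],0],[1,[0,0,0],0],[1,[0,0,0],0],[1,[0,0,0],0],[1,[0,0,0],0]]' 60; python3 -c "
from h import *
go((.5392,.3292,.213),103)"; python3 -m inch '[[1,[-0.2,0,0],0],[1,[-0.4,0,0],0],[1,[-0.6,0,0],0],[1,[-0.8,0,0],0],[1,[-0.8,0,0],0],[1,[-0.8,0,0],0],[1,[-0.8,0,0],0],[1,[-0.6,0,0],0]]';  python3 - <<'E'
from h import *
p,im=snap('wrist','pics/w16.png')
s=env.observe();X=onz(p,[[191.0,183.3],[316,183.3]],s['position'][2]-.147)
go((.534,-.2785,.363),106.8)
E
```

```text
time_s: 26.48
position: [0.5392, 0.3291, 0.215]
tool_rot: [[0.0, -0.975, -0.223], [0.0, -0.223, 0.975], [-1.0, -0.0, 0.0]]
ft_force: [0.1, -0.3, 1.3]
grip_width: 0.0446
pos [0.5392 0.3291 0.215 ] phi 102.89 t 26.4833 F [ 0.1 -0.3  1.3] gw 0.0446 q6 -82.2
units, tool axes now: [ 0.07 -0.    0.01]  after turn: [ 0.07 -0.    0.01] turn units: -0.02
time_s: 27.15
position: [0.5389, 0.329, 0.3671]
tool_rot: [[0.001, -0.975, -0.223], [0.0, -0.223, 0.975], [-1.0, -0.001, 0.0]]
ft_force: [-0.1, 0.2, -1.6]
grip_width: 0.0451
pos [0.5391 0.3291 0.3704] phi 102.89 t 27.2 F [ 0.4 -0.   2.1] gw 0.045 q6 -82.2
units, tool axes now: [  0.19   4.69 -19.7 ]  after turn: [  0.25   6.02 -19.34] turn units: -0.78
```

View pics/w16.png

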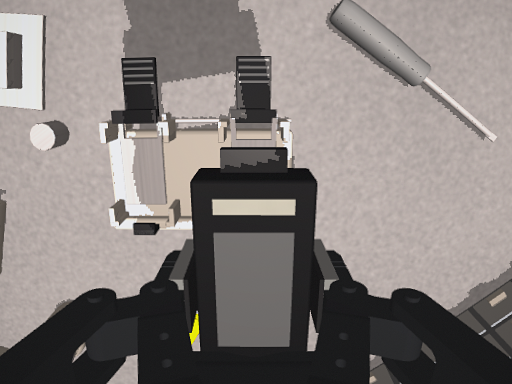

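```bash
python3 -m inch '[[1,[0,0.3,-1],-0.39],[1,[0,0.3,-1],-0.38],[1,[0,0.3,-1],0],[1,[0,0.3,-1],0],[1,[0,0.3,-1],0],[1,[0,0.3,-1],0],[1,[0,0.3,-1],0],[1,[0,0.3,-1],0]]' && python3 -m inch '[[1,[0,0.3,-1],0],[1,[0,0.3,-1],0],[1,[0,0.3,-1],0],[1,[0,0.3,-1],0],[1,[0,0.3,-1],0],[1,[0,0.3,-1],0],[1,[0,0.3,-1],0],[1,[0,0.3,-1],0]]' && python3 -m inch '[[1,[0,0.3,-1],0],[1,[0,0.3,-1],0],[1,[0,0.3,-0.8],0],[1,[0,0.3,-0.4],0],[1,[0,0,0],0],[1,[0,0,0],0],[1,[0,0,0],0],[1,[0,0,0],0]]'; python3 - <<'E'
from h import *
p,im=snap('wrist','pics/w17.png')
go((.5345,-.2785,.2),106.8)
E
```

```text
time_s: 27.87
position: [0.5358, 0.0771, 0.3643]
tool_rot: [[-0.001, -0.958, -0.288], [0.0, -0.288, 0.958], [-1.0, 0.001, 0.0]]
ft_force: [0.8, -0.6, -0.7]
grip_width: 0.0447
time_s: 28.53
position: [0.536, -0.1735, 0.3642]
tool_rot: [[-0.001, -0.958, -0.288], [0.001, -0.288, 0.958], [-1.0, 0.001, 0.001]]
ft_force: [1.2, 1.6, -1.8]
grip_width: 0.0445
time_s: 29.2
position: [0.5297, -0.273, 0.3649]
tool_rot: [[-0.0, -0.957, -0.289], [0.0, -0.289, 0.957], [-1.0, -0.0, 0.0]]
ft_force: [-0.1, -0.8, -1.7]
grip_width: 0.0447
pos [ 0.5298 -0.2731  0.365 ] phi 106.82 t 29.25 F [-0.5  0.7 -0.7] gw 0.0448 q6 -145.5
units, tool axes now: [ 5.5  -0.1  -0.22]  after turn: [ 5.5  -0.1  -0.22] turn units: 0.0
```

View pics/w17.png

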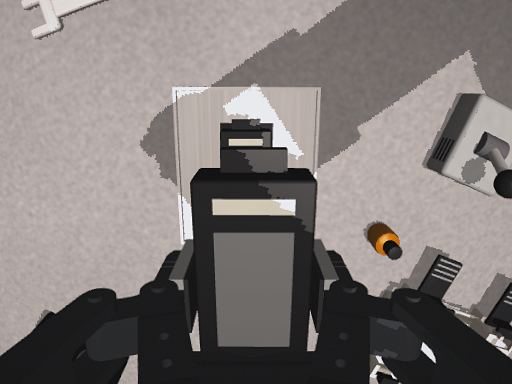

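```bash
python3 -m inch '[[1,[0.4,-0.1,-0.22],0],[1,[0.8,0,0],0],[1,[0.9,0,0],0],[1,[0.9,0,0],0],[1,[0.9,0,0],0],[1,[0.7,0,0],0],[1,[0.4,0,0],0],[1,[0.2,0,0],0]]'; python3 -m inch '[[1,[0.1,0,0],0],[1,[0,0,0],0],[1,[0,0,0],0],[1,[0,0,0],0],[1,[0,0,0],0],[1,[0,0,0],0],[1,[0,0,0],0],[1,[0,0,0],0]]'; python3 - <<'E'
from h import *
go((.5345,-.2785,.197),106.8)
p,im=snap('wrist','pics/w18.png')
E
```

```text
time_s: 29.92
position: [0.5343, -0.2793, 0.206]
tool_rot: [[-0.003, -0.957, -0.288], [0.002, -0.288, 0.957], [-1.0, 0.002, 0.003]]
ft_force: [-0.2, -0.1, -1.5]
grip_width: 0.0447
time_s: 30.58
position: [0.5343, -0.2798, 0.206]
tool_rot: [[0.0, -0.958, -0.288], [-0.0, -0.288, 0.958], [-1.0, -0.0, -0.0]]
ft_force: [-0.2, 0.4, -0.2]
grip_width: 0.0446
pos [ 0.5343 -0.2798  0.206 ] phi 106.73 t 30.5833 F [-0.2  0.4 -0.2] gw 0.0446 q6 -145.6
units, tool axes now: [ 0.3  -0.02  0.04]  after turn: [ 0.3  -0.02  0.04] turn units: -0.01
```

View pics/w18.png

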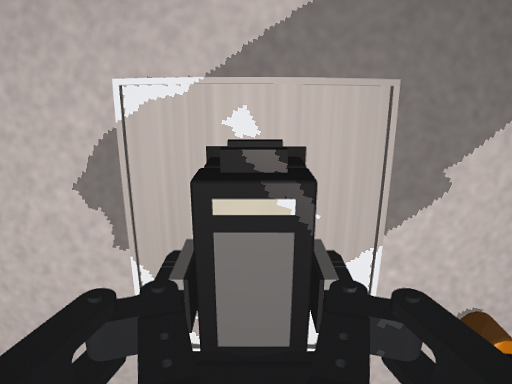

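Aligned (lower pack at cols 206–306, centred under the held one). Creep down.

```bash
python3 -m inch '[[1,[0.05,0,0.04],0],[1,[0.05,0,0],0],[1,[0.05,0,0],0],[1,[0.05,0,0],0],[1,[0,0,0],0],[1,[0,0,0],0],[1,[0,0,0],0],[1,[0,0,0],0]]'; python3 - <<'E'
from h import *
go((.5345,-.2785,.197),106.8)
E
```

```text
time_s: 31.3
position: [0.534, -0.2786, 0.1999]
tool_rot: [[0.0, -0.958, -0.288], [-0.0, -0.288, 0.958], [-1.0, -0.0, -0.0]]
ft_force: [0.7, 0.4, -0.9]
grip_width: 0.0448
pos [ 0.534  -0.2786  0.1999] phi 106.74 t 31.3 F [ 0.7  0.4 -0.9] gw 0.0448 q6 -145.5
units, tool axes now: [ 0.1  -0.02 -0.  ]  after turn: [ 0.1  -0.02 -0.  ] turn units: -0.01
```

```bash
python3 -m inch '[[1,[0.04,0,0],0],[1,[0.03,0,0],0],[1,[0,0,0],0],[1,[0,0,0],0],[1,[0,0,0],0],[1,[0,0,0],0],[1,[0,0,0],0],[1,[0,0,0],0]]'; python3 - <<'E'
from h import *
go((.5345,-.2785,.197),106.8)
E
```

```text
time_s: 31.97
position: [0.534, -0.2786, 0.1977]
tool_rot: [[-0.0, -0.958, -0.288], [0.0, -0.288, 0.958], [-1.0, 0.0, 0.0]]
ft_force: [-0.6, -0.2, -1.2]
grip_width: 0.0447
pos [ 0.534  -0.2786  0.1977] phi 106.74 t 31.9667 F [-0.6 -0.2 -1.2] gw 0.0447 q6 -145.5
units, tool axes now: [ 0.02 -0.02 -0.  ]  after turn: [ 0.02 -0.02 -0.  ] turn units: -0.01
```

```bash
python3 -m inch '[[1,[0.04,0,0],0],[1,[0,0,0],0],[1,[0,0,0],0],[1,[0,0,0],0],[1,[0,0,0],0],[1,[0,0,0],0],[1,[0,0,0],0],[1,[0,0,0],0]]'; python3 - <<'E'
from h import *
p,im=snap('scene'); crop(im,120,180,250,280,6,'pics/s19.png')
go((.5345,-.2785,.197),106.8)
E
```

```text
time_s: 32.63
position: [0.5339, -0.2786, 0.1976]
tool_rot: [[0.001, -0.958, -0.288], [-0.001, -0.288, 0.958], [-1.0, -0.0, -0.001]]
ft_force: [-3.1, 1.2, 7.5]
grip_width: 0.0448
pos [ 0.5339 -0.2786  0.1976] phi 106.74 t 32.6833 F [-2.5  1.3  7.9] gw 0.0449 q6 -145.5
units, tool axes now: [ 0.02 -0.02 -0.  ]  after turn: [ 0.02 -0.02 -0.  ] turn units: -0.01
```

View pics/s19.png

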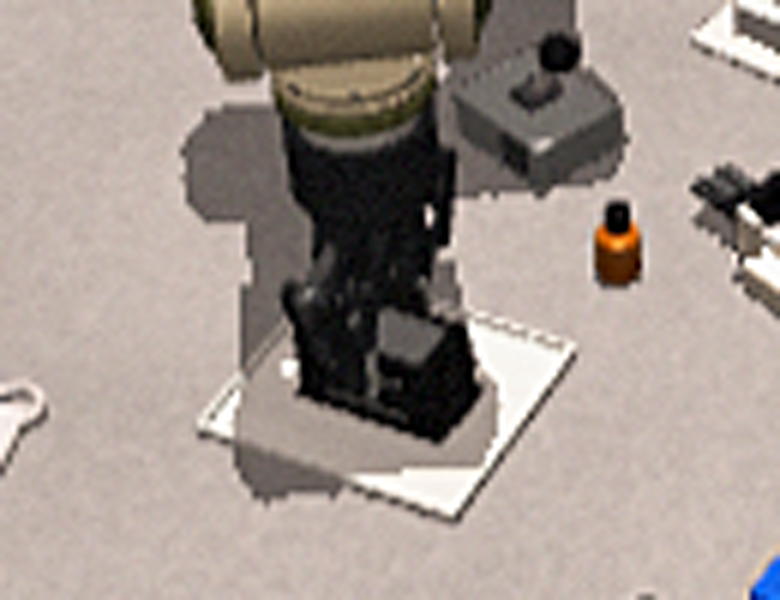

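```bash
python3 -m inch '[[1,[-0.02,0,0],0],[-1,[0,0,0],0],[-1,[0,0,0],0],[-1,[0,0,0],0],[-1,[0,0,0],0],[-1,[-0.3,0,0],0],[-1,[-0.6,0,0],0],[-1,[-0.8,0,0],0]]'; python3 -m inch '[[-1,[-1,0,0],0],[-1,[-1,0,0],0],[-1,[-1,0,0],0],[-1,[-1,0,0],0],[-1,[-0.8,0,0],0],[-1,[-0.3,0,0],0],[-1,[0,0,0],0],[-1,[0,0,0],0]]'; python3 - <<'E'
from h import *
p,im=snap('wrist','pics/w20.png'); np.save('w20.npy',p,allow_pickle=True)
g=cv2.convertScaleAbs(im,alpha=2.5); crop(g,200,95,310,225,5,'pics/w20d.png')
q,im=snap('top','pics/top20.png')
E
```

```text
time_s: 33.35
position: [0.5338, -0.2785, 0.2479]
tool_rot: [[-0.002, -0.958, -0.288], [0.002, -0.288, 0.958], [-1.0, 0.002, 0.003]]
ft_force: [0.1, 0.3, 0.3]
grip_width: 0.085
time_s: 34.02
position: [0.5338, -0.2785, 0.4004]
tool_rot: [[-0.001, -0.958, -0.288], [0.001, -0.288, 0.958], [-1.0, 0.001, 0.001]]
ft_force: [-0.4, 0.3, -0.5]
grip_width: 0.0852
```

View pics/w20d.png

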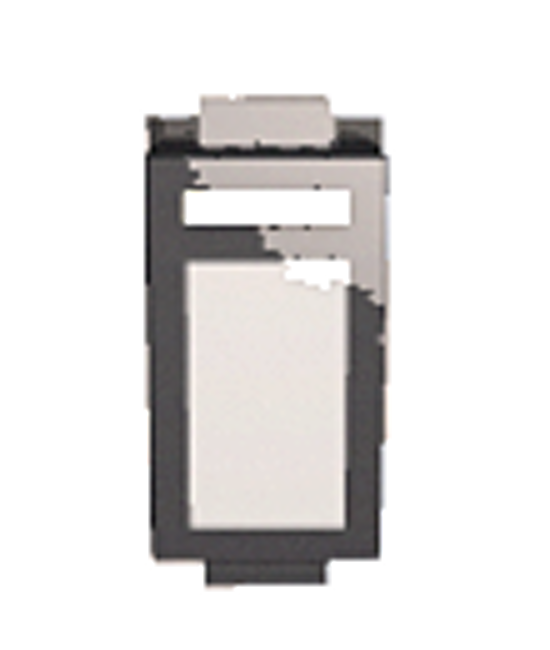

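View pics/top20.png

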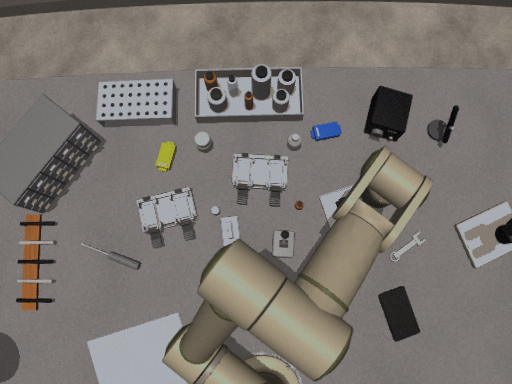

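```bash
python3 - <<'E'
from h import *
p=np.load('w20.npy',allow_pickle=True).item()
c=onz(p,np.array([[150,157],[384,155],[379,557],[155,557]])/5+[200,95],.048)[:,:2]
print(c.round(4),c.mean(0),np.degrees(np.arctan2(*(c[2]+c[3]-c[0]-c[1])[::-1])))
p=optics.camera_params('top'); im=cv2.imread('pics/top20.png')
w=(im.min(2)>140).astype('uint8')
cs,_=cv2.findContours(w,cv2.RETR_EXTERNAL,cv2.CHAIN_APPROX_NONE)
for c in cs:
    m=c[:,0].mean(0)
    if np.hypot(*(m-[230,230]))<8: print(m,cv2.minAreaRect((onz(p,c[:,0],.006)[:,:2]*1000).astype('float32')))
go((.53,.09,.4),95)
E
```

```text
[[ 0.5024 -0.3106]
 [ 0.4895 -0.2693]
 [ 0.5644 -0.2463]
 [ 0.5771 -0.2886]] [ 0.53336394 -0.27870647] 16.766189589019724
[229.08860759 229.41772152] ((487.7848815917969, 88.10417175292969), (86.20978546142578, 51.388519287109375), 5.07747745513916)
pos [ 0.5339 -0.2786  0.3992] phi 106.73 t 34.1167 F [-0.1  1.  -0.5] gw 0.0855 q6 -145.5
units, tool axes now: [ 0.   -3.41 11.8 ]  after turn: [-0.03 -0.94 12.25] turn units: 2.35
```

```bash
python3 -m inch '[[1,[0,0,0.6],0.8],[1,[0,0,0.8],0.8],[1,[0,-0.1,1],0.75],[1,[0,-0.1,1],0],[1,[0,-0.1,1],0],[1,[0,-0.1,1],0],[1,[0,-0.1,1],0],[1,[0,-0.1,1],0]]' && python3 -m inch '[[1,[0,-0.15,1],0],[1,[0,-0.15,1],0],[1,[0,-0.1,1],0],[1,[0,-0.1,0.8],0],[1,[0,0,0.5],0],[1,[0,0,0],0],[1,[0,0,0],0],[1,[0,0,0],0]]'; python3 - <<'E'
from h import *
p,im=snap('wrist','pics/w21.png'); np.save('w21.npy',p,allow_pickle=True)
go((.53,.09,.4),95)
E
```

```text
time_s: 34.78
position: [0.5236, -0.0558, 0.3996]
tool_rot: [[-0.003, -0.996, -0.087], [0.001, -0.087, 0.996], [-1.0, 0.003, 0.001]]
ft_force: [0.9, 0.1, -0.5]
grip_width: -0.0002
time_s: 35.45
position: [0.5277, 0.072, 0.4003]
tool_rot: [[-0.002, -0.996, -0.087], [-0.0, -0.087, 0.996], [-1.0, 0.002, 0.0]]
ft_force: [-0.3, 0.0, -0.6]
grip_width: -0.0002
pos [0.5277 0.0718 0.4005] phi 94.93 t 35.5 F [-0.4  0.   0.3] gw 0.0001 q6 -99.9
units, tool axes now: [ 0.02 -0.13  0.6 ]  after turn: [ 0.02 -0.13  0.6 ] turn units: -0.01
```

View pics/w21.png

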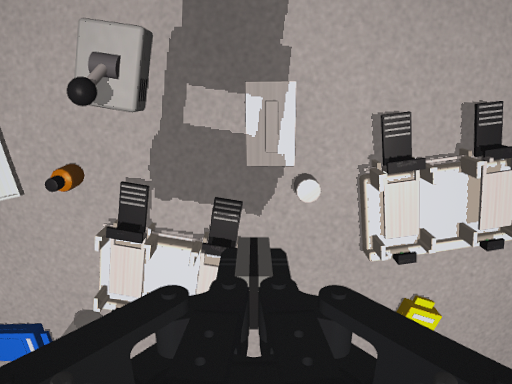

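```bash
python3 - <<'E'
from h import *
im=cv2.imread('pics/w21.png'); crop(im,235,70,310,180,5,'pics/w21c.png')
p=np.load('w21.npy',allow_pickle=True).item()
c=onz(p,[[246,82],[296,82],[296,166],[246,165]],.006)[:,:2]
print(c.round(4),c.mean(0),np.degrees(np.arctan2(*(c[2]+c[3]-c[0]-c[1])[::-1])),np.degrees(np.arctan2(*(c[1]+c[2]-c[0]-c[3])[::-1])))
E
```

```text
[[0.4483 0.0575]
 [0.4437 0.108 ]
 [0.5303 0.1182]
 [0.5339 0.0645]] [0.4890468 0.0870599] 5.711678485063276 94.49072807393112
```

View pics/w21c.png

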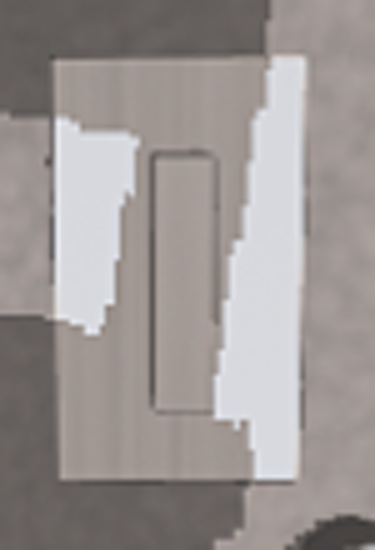

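```bash
python3 - <<'E'
from h import *
go((.489,.087,.1845),95.3)
E
```

```text
pos [0.5277 0.0718 0.4005] phi 94.93 t 35.5 F [-0.4  0.   0.3] gw 0.0001 q6 -99.9
units, tool axes now: [7.2  1.23 0.62]  after turn: [7.2  1.24 0.62] turn units: -0.07
```

```bash
python3 -m inch '[[0,[0.2,0.6,0.3],-0.07],[0,[0.4,0.64,0.32],0],[0,[0.9,0,0],0],[0,[0.9,0,0],0],[0,[0.9,0,0],0],[0,[0.7,0,0],0],[0,[0.3,0,0],0],[0,[0,0,0],0]]'; python3 - <<'E'
from h import *
go((.489,.087,.1845),95.3)
p,im=snap('wrist','pics/w22.png'); np.save('w22.npy',p,allow_pickle=True)
E
```

```text
time_s: 36.17
position: [0.4888, 0.0871, 0.2705]
tool_rot: [[-0.004, -0.996, -0.092], [0.0, -0.092, 0.996], [-1.0, 0.004, 0.001]]
ft_force: [-0.2, -0.3, -0.0]
grip_width: 0.0428
pos [0.4888 0.0871 0.2705] phi 95.26 t 36.1667 F [-0.2 -0.3 -0. ] gw 0.0428 q6 -98.8
units, tool axes now: [ 2.87 -0.02 -0.  ]  after turn: [ 2.87 -0.01 -0.  ] turn units: -0.01
```

View pics/w22.png

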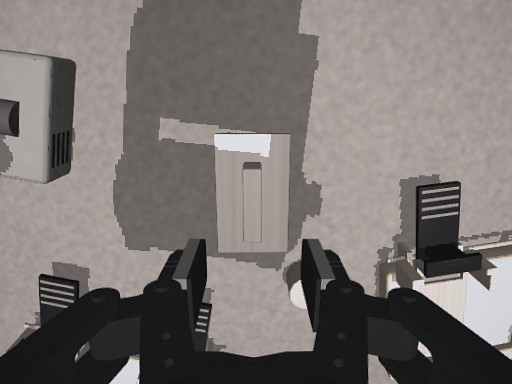

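```bash
python3 - <<'E'
from h import *
p=np.load('w22.npy',allow_pickle=True).item()
c=onz(p,[[215,133.5],[290,133.5],[288,251.5],[217,251.5]],.006)[:,:2]
print(c.round(4),c.mean(0),np.degrees(np.arctan2(*(c[2]+c[3]-c[0]-c[1])[::-1])),np.degrees(np.arctan2(*(c[1]+c[2]-c[0]-c[3])[::-1])))
E
python3 -m inch '[[0,[0.5,0,0],0],[0,[0.5,0,0],0],[0,[0.5,0,0],0],[0,[0.5,0,0],0],[0,[0.4,0,0],0],[0,[0.3,0,0],0],[0,[0.1,0,0],0],[0,[0,0,0],0]]';python3 - <<'E'
from h import *
go((.489,.087,.1845),95.3)
p,im=snap('wrist','pics/w23.png'); np.save('w23.npy',p,allow_pickle=True)
E
```

```text
[[0.4473 0.0571]
 [0.4426 0.1076]
 [0.5297 0.1168]
 [0.5345 0.0639]] [0.4885165  0.08633906] 5.248979848543121 95.26399302505467
time_s: 36.88
position: [0.4891, 0.0877, 0.1884]
tool_rot: [[0.0, -0.996, -0.093], [-0.0, -0.093, 0.996], [-1.0, -0.0, -0.0]]
ft_force: [0.0, -0.1, 0.8]
grip_width: 0.0425
pos [0.4891 0.0877 0.1884] phi 95.32 t 36.8833 F [ 0.  -0.1  0.8] gw 0.0425 q6 -98.8
units, tool axes now: [ 0.13  0.01 -0.02]  after turn: [ 0.13  0.01 -0.02] turn units: 0.0
```

View pics/w23.png

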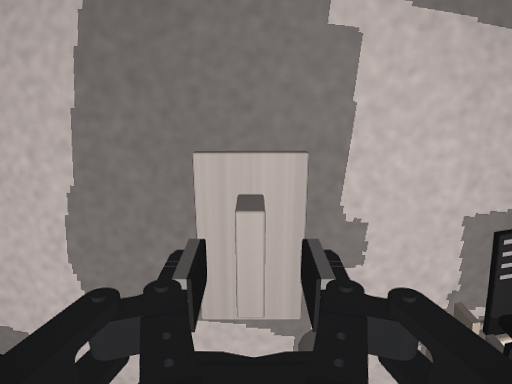

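```bash
python3 -m inch '[[0,[0.08,0,-0.03],0],[1,[0,0,0],0],[1,[0,0,0],0],[1,[0,0,0],0],[1,[0,0,0],0],[1,[0,0,0],0],[1,[0,0,0],0],[1,[0,0,0],0]]' 60;python3 - <<'E'
from h import *
go((.489,.087,.1845),95.3)
p,im=snap('wrist','pics/w24.png'); np.save('w24.npy',p,allow_pickle=True)
E
```

```text
time_s: 37.6
position: [0.489, 0.087, 0.1863]
tool_rot: [[0.001, -0.996, -0.093], [-0.0, -0.093, 0.996], [-1.0, -0.001, -0.0]]
ft_force: [-1.4, -0.0, 5.0]
grip_width: 0.0105
pos [0.489  0.087  0.1863] phi 95.34 t 37.6 F [-1.4 -0.   5. ] gw 0.0105 q6 -98.9
units, tool axes now: [ 0.06 -0.    0.  ]  after turn: [ 0.06 -0.    0.  ] turn units: 0.01
```

View pics/w24.png

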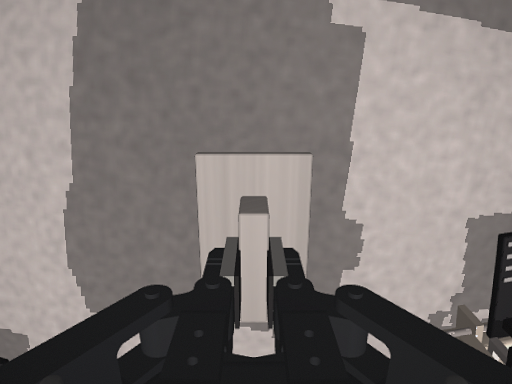

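```bash
python3 -m inch '[[1,[-0.2,0,0],0],[1,[-0.4,0,0],0],[1,[-0.6,0,0],0],[1,[-0.9,0,0],0],[1,[-1,0,0],0],[1,[-1,0,0],0],[1,[-1,0,0],0],[1,[-0.8,0,0],0]]';python3 - <<'E'
from h import *
p,im=snap('wrist','pics/w25.png'); s=env.observe()
q=np.load('w24.npy',allow_pickle=True).item()
X=onz(q,[[196.5,153.5],[311.5,153.5]],.006); print(((X-[.489,.087,.1863])@s['tool_rot']*1000).round(1))
go((.534,-.2787,.36),106.8)
E
```

```text
time_s: 38.32
position: [0.4885, 0.087, 0.3653]
tool_rot: [[0.002, -0.996, -0.093], [-0.0, -0.093, 0.996], [-1.0, -0.002, -0.0]]
ft_force: [0.2, 0.6, 0.1]
grip_width: 0.0106
[[179.9  45.8 -25.2]
 [179.9  45.9  25.5]]
pos [0.489  0.0871 0.3692] phi 95.35 t 38.3667 F [ 1.8 -0.2  3.9] gw 0.0107 q6 -98.9
units, tool axes now: [  0.33  -0.35 -12.28]  after turn: [  0.31   2.09 -12.11] turn units: -2.29
```

View pics/w25.png

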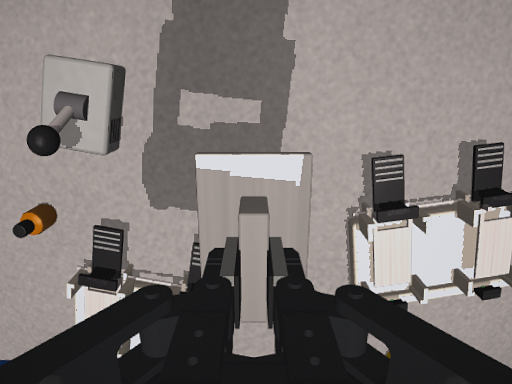

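```bash
python3 -m inch '[[1,[0,0,-0.6],-0.76],[1,[0,0.1,-0.9],-0.76],[1,[0,0.2,-1],-0.77],[1,[0,0.2,-1],0],[1,[0,0.2,-1],0],[1,[0,0.2,-1],0],[1,[0,0.2,-1],0],[1,[0,0.2,-1],0]]' && python3 -m inch '[[1,[0,0.2,-1],0],[1,[0,0.2,-1],0],[1,[0,0.2,-1],0],[1,[0,0.15,-1],0],[1,[0,0,-0.5],0],[1,[0,0,0],0],[1,[0,0,0],0],[1,[0,0,0],0]]'; python3 - <<'E'
from h import *
p,im=snap('wrist','pics/w26.png')
go((.5357,-.2781,.24),106.8)
E
```

```text
time_s: 39.03
position: [0.5071, -0.1424, 0.3627]
tool_rot: [[-0.0, -0.957, -0.289], [0.0, -0.289, 0.957], [-1.0, 0.0, 0.0]]
ft_force: [0.3, 0.8, 0.1]
grip_width: 0.0107
time_s: 39.7
position: [0.5246, -0.2759, 0.3626]
tool_rot: [[-0.001, -0.957, -0.289], [0.001, -0.289, 0.957], [-1.0, 0.0, 0.001]]
ft_force: [0.1, 0.7, -0.3]
grip_width: 0.0104
pos [ 0.5247 -0.2756  0.3628] phi 106.84 t 39.75 F [ 0.2  0.2 -1.4] gw 0.0101 q6 -146.0
units, tool axes now: [ 4.09 -0.33 -0.19]  after turn: [ 4.09 -0.33 -0.18] turn units: 0.01
```

View pics/w26.png

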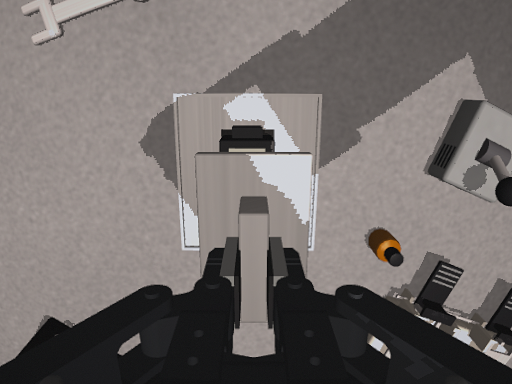

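```bash
python3 -m inch '[[1,[0.2,-0.33,-0.18],0],[1,[0.6,0,0],0],[1,[0.8,0,0],0],[1,[0.8,0,0],0],[1,[0.7,0,0],0],[1,[0.5,0,0],0],[1,[0.3,0,0],0],[1,[0,0,0],0]]'; python3 - <<'E'
from h import *
p,im=snap('wrist','pics/w27.png')
go((.5357,-.2781,.2343),106.8)
E
```

```text
time_s: 40.42
position: [0.5361, -0.2783, 0.2438]
tool_rot: [[-0.003, -0.957, -0.29], [0.002, -0.29, 0.957], [-1.0, 0.002, 0.003]]
ft_force: [0.6, 0.8, -1.0]
grip_width: 0.0106
pos [ 0.5362 -0.2786  0.2453] phi 106.83 t 40.4667 F [ 0.5 -0.4 -1. ] gw 0.0101 q6 -145.5
units, tool axes now: [0.37 0.01 0.02]  after turn: [0.37 0.01 0.02] turn units: 0.01
```

View pics/w27.png

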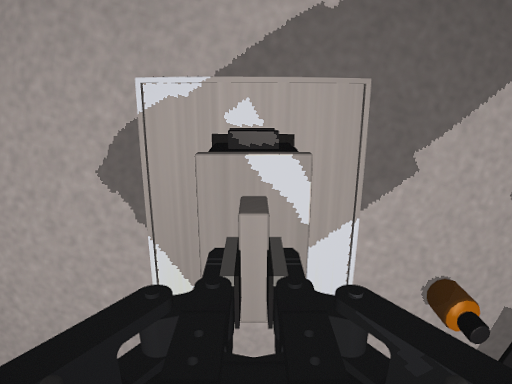

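```bash
python3 -m inch '[[1,[0.1,0,0.02],0],[1,[0.1,0,0],0],[1,[0.06,0,0],0],[1,[0.04,0,0],0],[1,[0,0,0],0],[1,[0,0,0],0],[1,[0,0,0],0],[1,[0,0,0],0]]'; python3 - <<'E'
from h import *
go((.5357,-.2781,.2343),106.8)
E
```

```text
time_s: 41.13
position: [0.5357, -0.2785, 0.2369]
tool_rot: [[0.0, -0.957, -0.289], [-0.0, -0.289, 0.957], [-1.0, -0.0, -0.0]]
ft_force: [0.2, -1.3, -1.4]
grip_width: 0.0102
pos [ 0.5357 -0.2785  0.2369] phi 106.78 t 41.1333 F [ 0.2 -1.3 -1.4] gw 0.0102 q6 -145.5
units, tool axes now: [ 0.09 -0.    0.01]  after turn: [ 0.09 -0.    0.01] turn units: -0.0
```

```bash
python3 -m inch '[[1,[0.04,0,0],0],[1,[0.04,0,0],0],[1,[0.02,0,0],0],[1,[0,0,0],0],[1,[0,0,0],0],[1,[0,0,0],0],[1,[0,0,0],0],[1,[0,0,0],0]]'; python3 - <<'E'
from h import *
go((.5357,-.2781,.2343),106.8)
E
```

```text
time_s: 41.8
position: [0.5357, -0.2784, 0.2343]
tool_rot: [[0.0, -0.957, -0.289], [-0.0, -0.289, 0.957], [-1.0, -0.0, -0.0]]
ft_force: [-1.4, 0.6, 5.0]
grip_width: 0.0107
pos [ 0.5357 -0.2784  0.2343] phi 106.79 t 41.8 F [-1.4  0.6  5. ] gw 0.0107 q6 -145.5
units, tool axes now: [ 0.   -0.    0.01]  after turn: [ 0.   -0.    0.01] turn units: -0.0
```

Contact at the expected height (5 N). Release, rise and check.

```bash
python3 -m inch '[[1,[0,0,0],0],[0.2,[0,0,0],0],[0.2,[0,0,0],0],[0.2,[0,0,0],0],[0.2,[0,0,0],0],[0.2,[-0.3,0,0],0],[0.2,[-0.6,0,0],0],[0.2,[-0.8,0,0],0]]'; python3 -m inch '[[0.2,[-1,0,0],0],[0.2,[-1,0,0],0],[0.2,[-1,0,0],0],[0.2,[-0.8,0,0],0],[0.2,[-0.4,0,0],0],[0.2,[0,0,0],0],[0.2,[0,0,0],0],[0.2,[0,0,0],0]]'; python3 - <<'E'
from h import *
p,im=snap('wrist','pics/w28.png'); np.save('w28.npy',p,allow_pickle=True)
crop(im,190,70,330,240,3.5,'pics/w28c.png')
q,im=snap('scene','pics/s28.png'); crop(im,120,150,270,270,5,'pics/s28c.png')
E
```

```text
time_s: 42.47
position: [0.5355, -0.2783, 0.2845]
tool_rot: [[-0.002, -0.957, -0.289], [0.002, -0.289, 0.957], [-1.0, 0.002, 0.003]]
ft_force: [0.7, 0.6, -0.8]
grip_width: 0.0341
time_s: 43.13
position: [0.5356, -0.2784, 0.4096]
tool_rot: [[-0.002, -0.957, -0.289], [0.001, -0.289, 0.957], [-1.0, 0.001, 0.002]]
ft_force: [-0.6, 0.2, -0.0]
grip_width: 0.0341
```

View pics/w28c.png

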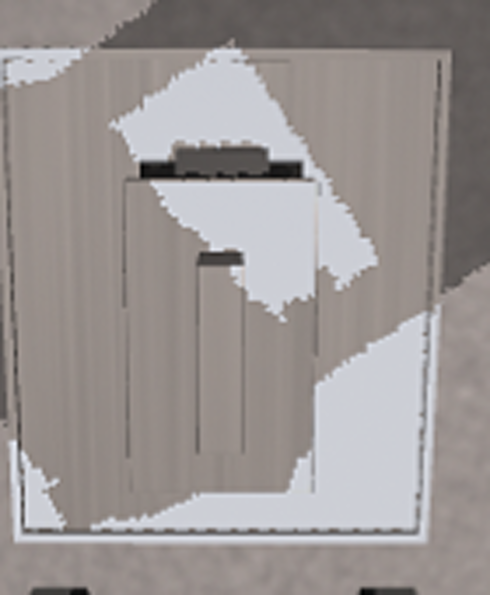

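View pics/s28c.png

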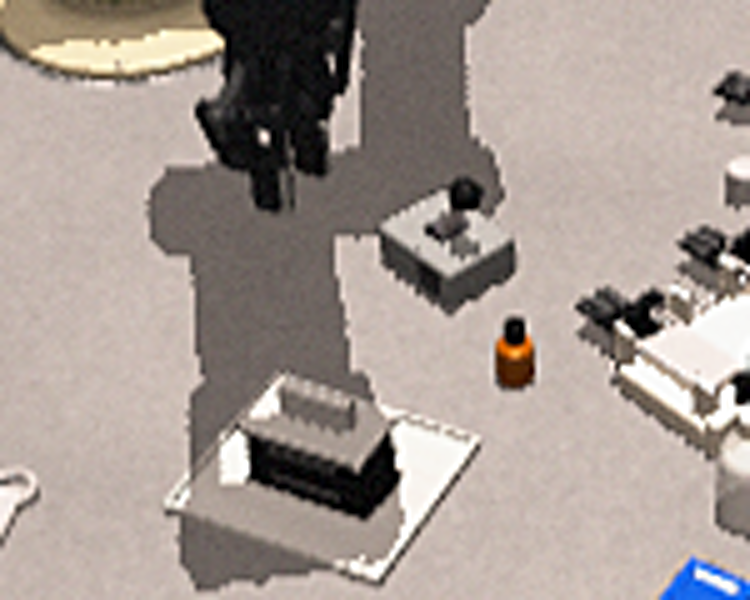

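```bash
python3 - <<'E'
from h import *
p=np.load('w28.npy',allow_pickle=True).item()
c=onz(p,np.array([[126,180],[319,180],[312,493],[131,493]])/3.5+[190,70],.054)[:,:2]
print(c.mean(0),np.degrees(np.arctan2(*(c[2]+c[3]-c[0]-c[1])[::-1])))
q=optics.camera_params('scene'); print('ball',onz(q,[[120+466/5,150+194/5]],.08))
p,im=snap('top','pics/top28.png')
E
```

```text
[ 0.5355812  -0.27802942] 16.63466540403616
ball [[ 0.4698513  -0.07803259  0.08      ]]
```

View pics/top28.png

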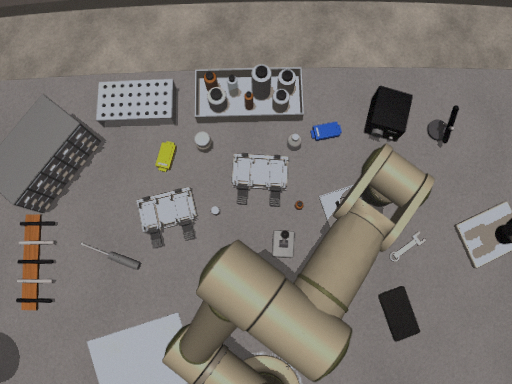

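```bash
python3 -c "
from rig import env
print(env.close_job())"
```

```text
the job is handed in; nothing more can be done
None
```

The job is handed in, and as far as my own checks can tell it was done as asked. No verdict comes back.

- **Supply:** I pushed the lever over until it met its end stop, at about 17 N, before touching any pack. The last scene picture puts the ball about 44 mm across of the nominal 48 mm. That is roughly 0.9 rad by my estimate, against the 0.8 needed.
- **Packs:** Only two were there, one in the +y bay of each dock. Each popped up when I pressed its tab (5–6 N vertical) and lifted out without resistance. The last top picture shows both docks empty.
- **Pile:** From the wrist camera just after each placing:

| Item | Centre x, y (m) | Yaw |
|---|---|---|
| Tray middle | (0.535, −0.278) | 16.8° |
| Lower pack | (0.5344, −0.2786) | 16.6° |
| Upper pack | (0.5334, −0.2787) | 16.8° |
| Cover | (0.5356, −0.2780) | 16.6° |

- **Cover:** It had been knocked about 4 cm during the run, so I measured it again before picking it up. It is the least exact part: about 2 mm off the upper pack, within the 9 mm allowed and about the calibration error.
- **First pack on the tray:** I met contact about 2.5 mm higher than I had worked out and pressed to 20 N before letting go. It then lay flat.
- **At hand-in:** The gripper was clear of everything, with its tips about 16 cm above the pile. The spool, vial, jar, flux, driver and spanner look unmoved in the top picture.

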